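# Bolt down the cover of the suction table's vacuum trap with a drift pin

### The job

The vacuum trap's cover has swung round on its one fitted bolt. Drive the drift pin from the case down through one of the two open holes, until its full-width shank holds cover and flange in line, and with the pin still in there put a loose bolt fully home in the other open hole; then draw the pin out, stand it in the tool pot and put the second loose bolt fully home in the hole it leaves. Leave the other things on the bench where they are.

Things in the scene. Friction and masses are not known exactly. Their poses are not given: they have to be found in the camera images.
- trap: Vacuum trap, fixed: round stainless pot, 126 mm across, under a flange 196 mm across and 12 mm thick whose upper face is 110 mm above the bench. Origin: centre of the underside, z up. Bolt places on an 80 mm radius: fitted bolt at -x, open 20 mm through holes at +60 deg (hole 1) and -60 deg (hole 2) from +x, free air below them. Drain valve at +x, to 106 mm from the axis, below 55 mm.
- cover (a joint): Round steel cover (196 mm across, 8 mm thick) on the flange; swings stiffly (3 N sideways at a hole) about its one fitted bolt and stays put. Rad, counter-clockwise from above, 0 = holes in line; starts at 0.05 to 0.08 (holes 7 to 11 mm off), range +-0.15. Hose nozzle at its centre, 36 mm high and across. Its two open 20 mm holes are 139 mm from the fitted bolt (head as the loose ones) and from each other.
- trap_hole1 (a point): Centre of the flange's open hole 1, at the flange's upper face (110 mm above the bench, 8 mm under the cover's upper face).
- trap_hole2 (a point): Centre of the flange's open hole 2, at the flange's upper face.
- cover_hole1 (a point): Centre of the cover's hole that belongs over flange hole 1, at the cover's upper face (118 mm above the bench).
- cover_hole2 (a point): Centre of the cover's hole that belongs over flange hole 2, at the cover's upper face.
- pin: Steel drift pin, 150 mm, 0.15 to 0.25 kg. Axis = its own x, from tip to handle; origin on the axis at the shoulder between shank and handle. Dark handle 0 to +55 mm, 26 mm diameter; shank 0 to -45 mm, 18.5 mm diameter; then a taper to the 6 mm tip at -95 mm. Centre of mass at about -25 mm. Lies level in the case at first, axis 30 mm above the bench. Its taper wedges the cover round as it goes down.
- pin_tip (a point): The drift pin's tip, on its axis, 95 mm from the shoulder. With the shoulder down on the cover the tip is 23 mm above the bench.
- case: Open black case, fixed, 182 x 162 mm, 65 mm high, walls and floor 6 mm. Origin: centre of the underside. The pin lies along its x, handle to +x, pin's origin at x = +20 mm, on foam cradles under the shank and the handle's end. The handle is free of foam from 0 to 36 mm beyond the shoulder, with the whole inner width (150 mm) for the fingers. Too deep for a grasp tilted along the pin.
- tool_pot: Stainless tool pot, fixed: round, 66 mm inside, 72 mm outside, 66 mm high, floor 5 mm thick. Origin: centre of the underside. The drift pin put in tip first and let go comes to rest leaning across it, about 40 degrees from upright: tip on the floor by the wall (its axis 6 to 8 mm up, some 30 mm from the middle), shank on the opposite rim, handle outside.
- bolt_block: Grey plastic block, fixed, 130 x 56 mm and 50 mm high, with two upright through holes of 17.5 mm diameter at x = -36 and +36 mm, in which the loose bolts stand. Origin: centre of the underside.
- bolt1: Loose knurled hand bolt, steel, 82 mm long, 0.17 kg (both are alike and fit either hole). Origin: on the axis at the underside of the collar; z up towards the grip. Collar 34 mm diameter, 6 mm thick; above it the grip, 24 mm diameter, up to 40 mm; below the smooth shank, 15 mm diameter, to -42 mm with a 5 mm bevelled end. At the start it stands in the block, collar 50 mm above the bench.
- bolt2: The other loose knurled hand bolt, steel, 82 mm long, 0.17 kg (both are alike and fit either hole). Origin: on the axis at the underside of the collar; z up towards the grip. Collar 34 mm diameter, 6 mm thick; above it the grip, 24 mm diameter, up to 40 mm; below the smooth shank, 15 mm diameter, to -42 mm with a 5 mm bevelled end. At the start it stands in the block, collar 50 mm above the bench.
- bottle_a: White bottle with a blue cap, 60 mm across, 155 mm high; not part of the job.
- bottle_b: White bottle with a blue cap, 56 mm across, 135 mm high; not part of the job.
- spray: Clear bottle with a green cap, 52 mm across, 150 mm high; not part of the job.
- beaker: Glass beaker, 68 mm across, 85 mm high; not part of the job.
- weight: Round steel paper weight with a small knob, 48 mm across, 54 mm high; not part of the job.
- brush: Brush lying on the bench, 180 mm long; not part of the job.
- spatula: Spatula lying on the bench, 190 mm long; not part of the job.
There are look-alikes about, which are no part of the job. What is shaped like the bolt2 but pink or turquoise is not meant.

How it is judged:
On the way, in this order (a step that is already met when the one before it is completed fails the run):
1. the drift pin stands in an open hole with its full-width shank through cover and flange, holding them in line (((z of pin_tip in the frame of trap_hole1 below -0.066 m and horizontal distance between pin_tip and trap_hole1 below 0.006 m and angle between pin's own x axis and vertical below 0.08 rad) or (z of pin_tip in the frame of trap_hole2 below -0.066 m and horizontal distance between pin_tip and trap_hole2 below 0.006 m and angle between pin's own x axis and vertical below 0.08 rad)) and value of joint cover between -0.022 and 0.022 rad), for 0.2 s.
2. with the pin still in one open hole, a loose bolt is fully home in the other ((((z of pin_tip in the frame of trap_hole2 below -0.066 m and horizontal distance between pin_tip and trap_hole2 below 0.006 m and angle between pin's own x axis and vertical below 0.08 rad) and (distance between bolt1 and cover_hole1 below 0.005 m and angle between bolt1's own z axis and vertical below 0.08 rad and horizontal distance between bolt1 and trap_hole1 below 0.006 m)) or ((z of pin_tip in the frame of trap_hole2 below -0.066 m and horizontal distance between pin_tip and trap_hole2 below 0.006 m and angle between pin's own x axis and vertical below 0.08 rad) and (distance between bolt2 and cover_hole1 below 0.005 m and angle between bolt2's own z axis and vertical below 0.08 rad and horizontal distance between bolt2 and trap_hole1 below 0.006 m)) or ((z of pin_tip in the frame of trap_hole1 below -0.066 m and horizontal distance between pin_tip and trap_hole1 below 0.006 m and angle between pin's own x axis and vertical below 0.08 rad) and (distance between bolt1 and cover_hole2 below 0.005 m and angle between bolt1's own z axis and vertical below 0.08 rad and horizontal distance between bolt1 and trap_hole2 below 0.006 m)) or ((z of pin_tip in the frame of trap_hole1 below -0.066 m and horizontal distance between pin_tip and trap_hole1 below 0.006 m and angle between pin's own x axis and vertical below 0.08 rad) and (distance between bolt2 and cover_hole2 below 0.005 m and angle between bolt2's own z axis and vertical below 0.08 rad and horizontal distance between bolt2 and trap_hole2 below 0.006 m))) and value of joint cover between -0.022 and 0.022 rad), for 0.2 s.
At the end, for the whole second after the job is handed in: A loose bolt fully home in each open hole (collar within 5 mm of its seat, upright within 0.08 rad, within 6 mm of the flange hole), cover in line within 0.03 rad, drift pin in the tool pot tip down (tip under 30 mm above the bench), pin and bolts at rest (value of joint cover between -0.03 and 0.03 rad and (((distance between bolt1 and cover_hole1 below 0.005 m and angle between bolt1's own z axis and vertical below 0.08 rad and horizontal distance between bolt1 and trap_hole1 below 0.006 m) and (distance between bolt2 and cover_hole2 below 0.005 m and angle between bolt2's own z axis and vertical below 0.08 rad and horizontal distance between bolt2 and trap_hole2 below 0.006 m)) or ((distance between bolt1 and cover_hole2 below 0.005 m and angle between bolt1's own z axis and vertical below 0.08 rad and horizontal distance between bolt1 and trap_hole2 below 0.006 m) and (distance between bolt2 and cover_hole1 below 0.005 m and angle between bolt2's own z axis and vertical below 0.08 rad and horizontal distance between bolt2 and trap_hole1 below 0.006 m))) and horizontal distance between pin_tip and tool_pot below 0.034 m and height (world z) of pin_tip below 0.03 m and angle between pin's own x axis and vertical below 1.05 rad and linear speed of each of pin, bolt1, bolt2 below 0.02 m/s); the robot touches nothing.
It fails at once if a bottle, the beaker or the weight is pushed more than 30 mm away or toppled (distance of any of bottle_a, bottle_b, spray, beaker, weight from where it was at the start of the episode above 0.03 m or angle between any of bottle_a, bottle_b, spray, beaker, weight's own z axis and vertical above 0.4 rad).
It fails at once if the brush or the spatula is pushed more than 30 mm away (distance of any of brush, spatula from where it was at the start of the episode above 0.03 m).
It also fails if it takes over 72 s, if anything falls off the work surface, if the arm or the gripper's body presses on something with over 40 N, if the wrist force passes 120 N, or if a joint passes its speed limit or range.

### The arm

A 7-joint arm with a two-finger parallel gripper is mounted at the origin on the work surface. World frame = base frame: x ahead of the robot, y to its left, z up, the work surface at z = 0. Lengths are in m, angles in rad, forces in N, time in s.
With the tool pointing down it reaches from about 0.4 to 0.925 m from the base axis. Payload 5.6 kg.
Tool frame: the origin (TCP) lies at the very end of the fingers, on their centre line; the grasp point (between the pads) lies 19 mm behind it; z points along the fingers, y is the direction in which the jaws open and shut (so a half turn about z gives the same grasp; the last joint's range is limited). The gripper opens to 85 mm and grips with 20 to 120 N. Pads are 22 mm wide; open, the fingers measure 114 mm over their backs; the gripper's body (76 mm by 85 mm) begins 54 mm behind the grasp point. The pads swing forward as they close: fully open they stand 13 mm farther back than shut.
Start: joints at [-1.157, 0.468, -0.012, 1.603, 0.006, 1.071, -0.056], TCP at [0.287, 0.583, 0.231] pointing down, gripper open.
Joint ranges: [-2.53, 2.53], [-0.31, 2.02], [-1.57, 1.55], [0.28, 2.44], [-1.29, 4.43], [0.15, 1.84], [-2.92, 2.92]. Speed limits (rad/s): [2.57, 2.57, 3.14, 3.14, 3.14, 3.14, 3.14].

### API

Orientations are given as a rotation vector (axis times angle).
In Python, from plant import r gives the robot as it stands.
- The arm moves only by the tool drive_tool, never from a script. Its argument "targets" is text: rows parted by semicolons, each of 7 numbers parted by spaces: the opening, from 0 (shut) to 1 (fully open), then the shift along the tool's x, y, z in m, then the turn, a rotation vector about the tool's x, y, z in rad. A call has 1 to 8 rows; each row is the pose to reach, as a shift and turn from the pose commanded when the call began, along the tool's axes at that moment; what a row does not reach only later rows make up. A row lasts 1/12 s, in which the tool goes at most 41.7 mm and 7.16 degrees, less where a joint would pass 70% of its speed; a pose out of reach is approached as far as the arm can. A call with a gripper value outside its range is refused whole. The fingers move at their own pace and stop on an object; the grip force is fixed at half the most. Time passes only in rows, so rows that repeat a pose let the fingers close. It gives the time, the measured TCP pose, the force and the opening at its end, in the units of the state.
- r.state(): the state, without advancing time (a new reading comes with each control period).
- r.snapshot(name): name is "scene" or "top"; returns the picture (420x560x3 uint8, blue, green, red); there is no depth.
- r.camera_model(name): a dict with "fx", "fy", "cx", "cy" (pixels), "world_to_cam" (4x4, takes a point from world to camera coordinates). Camera axes: x right, y up, looking along -z (the intrinsics and any distortion apply to the point x, -y, -z); pixel columns grow to the right and rows downward; lengths in m; the calibration is good to about 2 mm. A picture is of the moment at which its call begins. camera_model takes no time and is no camera call.
- r.job_done(): hands the job in, once; it reports no verdict.
The state is a dict: "t": time; "joint_positions": joint angles; "joint_vel": joint speeds; "joint_efforts": joint torques, N m; "tool_pos": TCP position; "tool_rot": TCP orientation; "wrist_force": force on the tool from outside, world axes, zero at the start; "torque": the same for the moment, N m; "gripper_width": opening from 0.0 (shut) to 1.0 (fully open).
Only numpy, scipy, OpenCV 4.12 (cv2) and the standard library are available. Lean on these libraries where they do the work, as an engineer would, in place of code of your own. Each camera call takes 0.05 s, during which the arm holds its last target. There are 200 camera calls.

## Working session

There is one attempt and no reset: what is moved stays moved. The work goes in short steps, Python scripts to look and compute and a tool call to move; the robot and the scene stay as the last step left them, time stands still between calls to the robot, and variables do not carry over. Pictures are saved under pics/ and viewed, about 8 in all and at most 12, crops included, and the job is handed in when it is done.

Besides the shell and the picture viewer there is one more tool, called as name(argument=value, ...) on one line, values as JSON. drive_tool: Moves the arm, as the interface text tells. Its arguments: {"type":"object","properties":{"targets":{"type":"string"}},"required":["targets"]}

```bash
ls; mkdir -p pics
python3 - <<'E'
from plant import r
import cv2
print(r.state())
for n in("scene","top"):
    im=r.snapshot(n); cv2.imwrite(f"pics/{n}0.png",im); m=r.camera_model(n); print(n,m)
E
```

```text
pics
{'t': 0.0, 'joint_positions': array([-1.15699568,  0.46838968, -0.01159908,  1.60363134,  0.0060088 ,
        1.0713995 , -0.05628341]), 'joint_vel': array([-0.00092215, -0.00027866, -0.00138383, -0.00066802,  0.00048923,
        0.00066479, -0.00048268]), 'joint_efforts': array([-1.74328593e-04, -5.32381189e+01,  2.15500809e-02, -2.51310754e+01,
        1.14625582e-02,  7.64017022e-03, -6.82361208e-07]), 'tool_pos': array([0.28651938, 0.58281736, 0.23032702]), 'tool_rot': array([-7.11327105e-01, -3.05972019e+00,  2.78397550e-03]), 'wrist_force': array([-0.4018827 , -0.32660663, -0.24498235]), 'torque': array([-0.01710203,  0.01755343, -0.02242394]), 'gripper_width': 0.9996783412960375}
scene {'fx': 464.4203238659395, 'fy': 464.4203238659395, 'cx': 279.86183544062686, 'cy': 217.91903595767727, 'world_to_cam': array([[-0.70366363,  0.71051747, -0.0047337 ,  0.38873125],
       [-0.5583751 , -0.54884435,  0.62208289,  0.24426395],
       [ 0.4394027 ,  0.44038029,  0.78293708, -1.3904306 ],
       [ 0.        ,  0.        ,  0.        ,  1.        ]])}
top {'fx': 468.220068391116, 'fy': 468.220068391116, 'cx': 279.07214639311275, 'cy': 218.57518413329458, 'world_to_cam': array([[ 1.08174898e-02, -9.99941428e-01,  3.50221334e-04,
         9.52857786e-03],
       [ 9.80386818e-01,  1.06748709e-02,  1.96793635e-01,
        -5.55922617e-01],
       [-1.96785847e-01, -1.78546075e-03,  9.80444870e-01,
        -1.30460482e+00],
       [ 0.00000000e+00,  0.00000000e+00,  0.00000000e+00,
         1.00000000e+00]])}
```

View pics/top0.png

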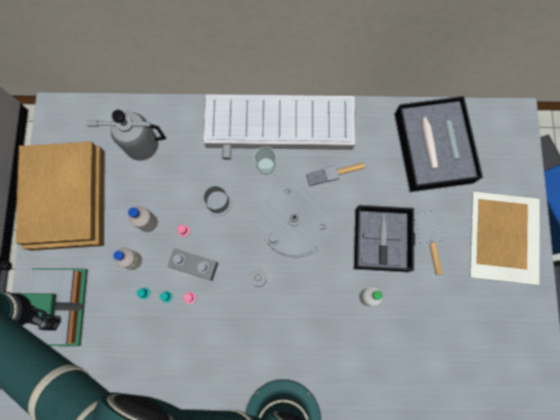

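View pics/scene0.png

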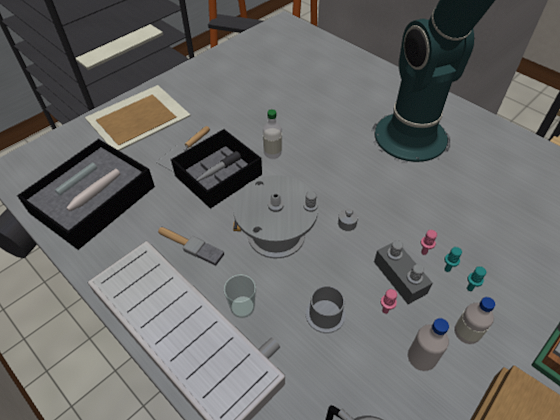

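Top view: trap about (294,222), case (385,238), tool pot (217,199), bolt block (193,264), with bolts at (180,258) and (205,267). The weight is at (259,279), the spray at (373,296) and the beaker at (265,160). Next I'll zoom in on the trap, case, block and pot.

```bash
cat > h.py <<'E'
import numpy as np, cv2
from plant import r
from scipy.spatial.transform import Rotation as R
def proj(n,P):
    m=r.camera_model(n); P=np.atleast_2d(P); T=m["world_to_cam"]; c=P@T[:3,:3].T+T[:3,3]
    return np.c_[m["cx"]+m["fx"]*c[:,0]/-c[:,2], m["cy"]-m["fy"]*c[:,1]/-c[:,2]]
def back(n,px,z):
    m=r.camera_model(n); px=np.atleast_2d(px).astype(float); T=m["world_to_cam"]; Rm=T[:3,:3]
    o=-Rm.T@T[:3,3]; d=np.c_[(px[:,0]-m["cx"])/m["fx"],-(px[:,1]-m["cy"])/m["fy"],-np.ones(len(px))]@Rm
    return o+d*((z-o[2])/d[:,2])[:,None]
def crop(im,x,y,w,h,k): # with pixel ticks every 10
    c=cv2.resize(im[y:y+h,x:x+w],None,fx=k,fy=k,interpolation=cv2.INTER_CUBIC)
    for u in range(x-x%10+10,x+w,10): cv2.line(c,((u-x)*k,0),((u-x)*k,6 if u%50 else 14),(0,0,255),1)
    for v in range(y-y%10+10,y+h,10): cv2.line(c,(0,(v-y)*k),(6 if v%50 else 14,(v-y)*k),(0,0,255),1)
    return c
E
python3 - <<'E'
from h import *
t=cv2.imread("pics/top0.png"); s=cv2.imread("pics/scene0.png")
a=crop(t,254,180,80,84,5); b=crop(t,346,196,78,84,5)
c=crop(s,225,165,100,50,4); 
cv2.imwrite("pics/c1.png",np.hstack([a,b]))
d=crop(t,160,180,80,108,5)[:, :]; e=crop(s,225,170,100,135,4)
cv2.imwrite("pics/c2.png",np.hstack([d,e]))
E
```

```text
(no output)
```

View pics/c1.png

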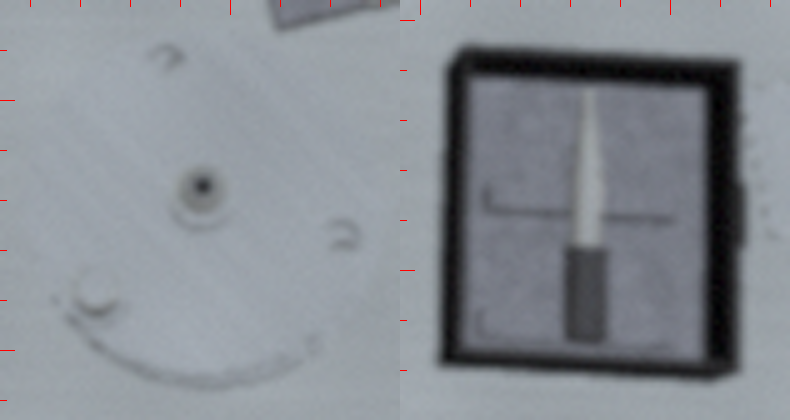

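View pics/c2.png

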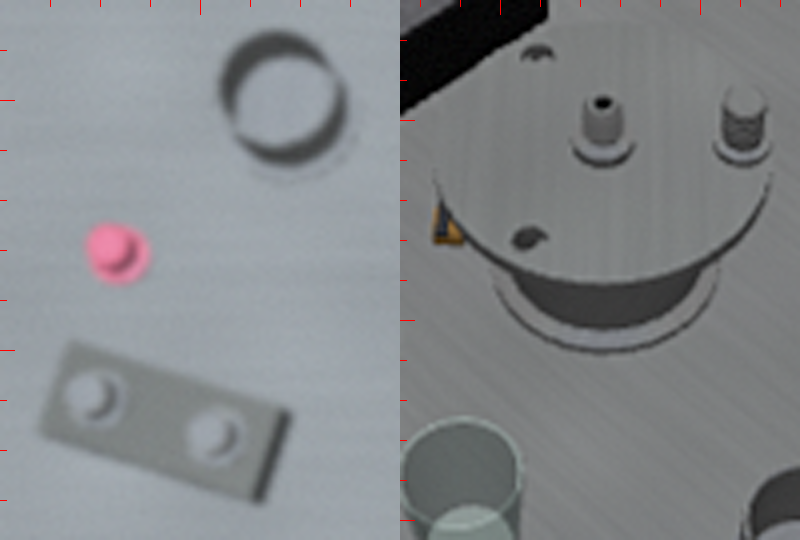

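Zoomed views: nozzle bore at top (294.6,217.2). Fitted bolt grip top at top (273.6,237.2) and scene (311,194). Cover holes near top (287,191) and (323,227). Pin shoulder about top (383,245.5), tip (383.6,214). The pin points away from the robot. Next I compute positions.

Run:
```python
from h import *
np.set_printoptions(precision=4,suppress=True)
ct=lambda U,V,x,y,k,ox=0:(x+(U-ox+.5)/k-.5,y+(V+.5)/k-.5)
P=back("top",ct(97,286,254,180,5),.158)[0]; N=back("top",ct(203,186,254,180,5),.154)[0]
Ps=back("scene",ct(744,96,225,170,4,400),.158)[0]; Ns=back("scene",ct(604,103,225,170,4,400),.154)[0]
print("pivot",P,Ps,"nozzle",N,Ns,np.linalg.norm(N-P),np.linalg.norm((Ns-Ps)[:2]))
# mean -> cover pose
for p,n in((P,N),(Ps,Ns),((P+Ps)/2,(N+Ns)/2)):
    a=np.arctan2(*(n-p)[1::-1]); H=[p[:2]+.1386*np.array([np.cos(a+s*np.pi/6),np.sin(a+s*np.pi/6)]) for s in(1,-1)]
    print("dir",a,"coverholes 1,2",*H)
b=lambda U,V,z:back("top",ct(U,V,346,196,5,400),z)[0]
print("pin should,end,tip",b(586,248,.03),b(586,342,.03),b(588,88,.03))
c=lambda U,V,z:back("top",ct(U,V,160,180,5),z)[0]
print("pot rim",c(282,97,.066),"bolts",c(90,395,.09),c(215,434,.09))
# overlay predicted in zoom, both views
p=(P+Ps)/2;n=(N+Ns)/2;a=np.arctan2(*(n-p)[1::-1])
T=np.linspace(0,2*np.pi,60)
circ=lambda c,r_,z:np.c_[c[0]+r_*np.cos(T),c[1]+r_*np.sin(T),0*T+z]
out=[]
for v,(x,y,w,h),k in(("top",(250,180,84,84),8),("scene",(228,168,100,90),6)):
    im=cv2.imread(f"pics/{v}0.png"); im=cv2.convertScaleAbs(im,alpha=1.6,beta=-90)
    I=cv2.resize(im[y:y+h,x:x+w],None,fx=k,fy=k,interpolation=cv2.INTER_CUBIC)
    for th,col in((0,(0,255,0)),(-.065,(0,0,255))):
        for s in(1,-1):
            q=p[:2]+.1386*np.array([np.cos(a+th+s*np.pi/6),np.sin(a+th+s*np.pi/6)])
            C=((proj(v,circ(q,.01,.118 if th==0 else .11))-[x,y]+.5)*k-.5)
            cv2.polylines(I,[C.astype(int)],1,col,1)
    q=p[:2]+.08*np.array([np.cos(a),np.sin(a)])
    cv2.polylines(I,[((proj(v,circ(q,.098,.118))-[x,y]+.5)*k).astype(int)],1,(255,0,0),1)
    I=cv2.resize(I,(400,400*h//w)); out.append(I); cv2.imwrite(f"pics/o_{v}.png",I)
m=max(i.shape[0] for i in out); cv2.imwrite("pics/o.png",np.hstack([np.pad(i,((0,m-i.shape[0]),(0,0),(0,0))) for i in out]))
```

```text
pivot [0.4856 0.031  0.158 ] [0.4852 0.0314 0.158 ] nozzle [ 0.5413 -0.0253  0.154 ] [ 0.5414 -0.0233  0.154 ] 0.07929350781982185 0.07840941445003709
dir -0.7901690695626544 coverholes 1,2 [ 0.6193 -0.0055] [ 0.5208 -0.1031]
dir -0.7727523473095091 coverholes 1,2 [ 0.6195 -0.0028] [ 0.5228 -0.102 ]
dir -0.7815039821469142 coverholes 1,2 [ 0.6194 -0.0042] [ 0.5218 -0.1025]
pin should,end,tip [ 0.4847 -0.2888  0.03  ] [ 0.4296 -0.2869  0.03  ] [ 0.5805 -0.2931  0.03  ]
pot rim [0.6096 0.1994 0.066 ] bolts [0.4322 0.2964 0.09  ] [0.4113 0.226  0.09  ]
```

View pics/o.png

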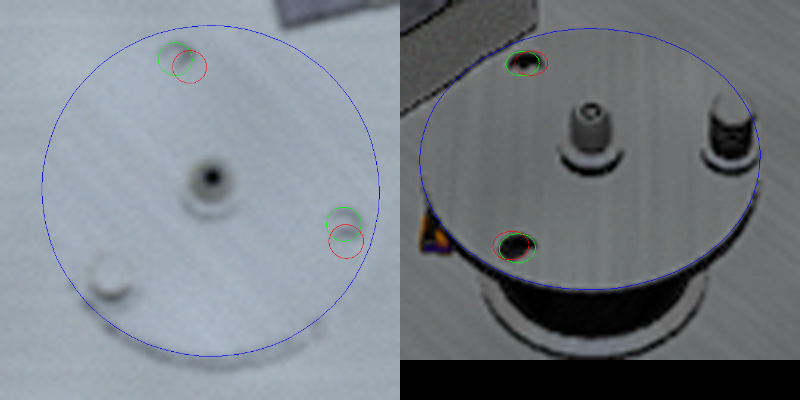

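drive_tool(targets="1 0 -0.04 0 0 0 0; 1 0.03 -0.08 0 0 0 0.12;1 0.06 -0.12 0 0 0 0.24;1 0.09 -0.15 0 0 0 0.36;1 0.12 -0.18 0 0 0 0.36")

```text
t: 0.52
tool_pos: [0.1155, 0.479, 0.2309]
tool_rot: [1.257, 2.879, -0.001]
wrist_force: [-0.9, 1.2, -0.4]
gripper_width: 1.003
```

The overlay agrees with the picture: cover holes (green) at about (0.619,-0.004) and (0.522,-0.1025), flange holes (red, joint +0.065) shifted clockwise. My first shift went the wrong way, though harmlessly. I'll make a helper for tool-axis deltas and log states, so I can also learn the arm's kinematics.

```bash
cat >> h.py <<'E'
import json
def log():
    s=r.state(); open("log.jsonl","a").write(json.dumps({k:np.asarray(s[k]).tolist() for k in("t","joint_positions","tool_pos","tool_rot","wrist_force","gripper_width")})+"\n"); return s
def down(az): # tool down, tool y at azimuth az
    y=np.array([np.cos(az),np.sin(az),0]); z=np.array([0,0,-1.]); return np.c_[np.cross(y,z),y,z]
def d(*tg): # targets (pos, Rmat or None): shift & turn in the tool axes now
    s=log(); R0=R.from_rotvec(s["tool_rot"])
    print("q",np.round(s["joint_positions"],3),"pos",np.round(s["tool_pos"],4),"F",np.round(s["wrist_force"],1),"g",round(s["gripper_width"],3))
    for p,M in tg:
        M=R0 if M is None else R.from_matrix(M)
        print(np.round(R0.inv().apply(np.array(p)-s["tool_pos"]),4),np.round((R0.inv()*M).as_rotvec(),4))
E
python3 - <<'E'
from h import *
d(((.45,.25,.25),None),((.45,.25,.25),down(-.5)),((.45,.25,.25),down(1.5)))
E
```

```text
q [-1.382  0.205 -0.023  1.978  0.006  0.959 -0.661] pos [0.1155 0.479  0.2309] F [-0.9  1.2 -0.4] g 1.003
[-0.3954  0.0896 -0.0189] [0. 0. 0.]
[-0.3954  0.0896 -0.0189] [-0.0000e+00  9.0000e-04  1.2474e+00]
[-0.3954  0.0896 -0.0189] [-8.000e-04  4.000e-04 -7.526e-01]
```

drive_tool(targets="1 -0.39 0.09 -0.02 0 0 0;1 -0.39 0.09 -0.02 0 0 0;1 -0.39 0.09 -0.02 0 0 0;1 -0.39 0.09 -0.02 0 0 0;1 -0.39 0.09 -0.02 0 0 0;1 -0.39 0.09 -0.02 0 0 0;1 -0.39 0.09 -0.02 0 0 0.1;1 -0.39 0.09 -0.02 0 0 0.2")

```text
t: 1.18
tool_pos: [0.3945, 0.2939, 0.2481]
tool_rot: [-1.536, -2.741, -0.0]
wrist_force: [0.9, 1.4, -0.4]
gripper_width: 1.002
```

Run:
```python
from h import *
d(((.465,-.15,.25),None),((.465,-.288,.25),down(-1.61)),((.465,-.288,.25),down(1.53)))
```

```text
q [-0.935  0.176  0.256  1.977 -0.053  0.994 -0.105] pos [0.3945 0.2939 0.2481] F [ 0.9  1.4 -0.4] g 1.002
[-0.4154 -0.1717 -0.002 ] [0. 0. 0.]
[-0.5331 -0.2437 -0.0021] [-2.0000e-04 -2.0000e-04  2.1594e+00]
[-0.5331 -0.2437 -0.0021] [ 2.000e-04 -1.000e-04 -9.806e-01]
```

drive_tool(targets="1 -0.415 -0.17 0 0 0 0;1 -0.415 -0.17 0 0 0 0;1 -0.415 -0.17 0 0 0 0;1 -0.415 -0.17 0 0 0 0;1 -0.415 -0.17 0 0 0 0;1 -0.415 -0.17 0 0 0 0;1 -0.415 -0.17 0 0 0 0;1 -0.415 -0.17 0 0 0 0")

```text
t: 1.85
tool_pos: [0.4477, -0.0353, 0.248]
tool_rot: [1.529, 2.744, 0.001]
wrist_force: [1.7, -0.9, -0.5]
gripper_width: 0.996
```

```bash
cat > fk.py <<'E'
from h import *
from scipy.optimize import least_squares
# p: h,d1x,L1,d2x,L2,d3x,L3
def fk(q,p):
    E=lambda a,t:R.from_euler(a,t); o=np.zeros(3); M=R.identity()
    seq=[("z",-q[0],(0,0,p[0])),("y",q[1],(0,0,0)),("z",-q[2],(p[1],0,p[2])),("y",q[3],(p[3],0,0)),("z",-q[4],(0,0,p[4])),("y",q[5],(p[5],0,0)),("z",-q[6],(0,0,p[6]))]
    for a,t,l in seq: M=M*E(a,t); o=o+M.apply(l)
    return o,M*E("z",np.pi/2)
def fit():
    L=[json.loads(x) for x in open("log.jsonl")]
    f=lambda p:np.concatenate([np.r_[fk(l["joint_positions"],p)[0]-l["tool_pos"],.3*(fk(l["joint_positions"],p)[1].inv()*R.from_rotvec(l["tool_rot"])).as_rotvec()] for l in L]+[.002*(p-[.3,0,.45,0,.45,0,.3])])
    s=least_squares(f,[.3,0,.45,0,.45,0,.3]); return s.x,f(s.x)
LO=np.array([-2.53,-.31,-1.57,.28,-1.29,.15,-2.92]);HI=np.array([2.53,2.02,1.55,2.44,4.43,1.84,2.92])
def ik(pos,M,p,q0,w=.01):
    M=R.from_matrix(M)
    f=lambda q:np.r_[fk(q,p)[0]-pos,.3*(fk(q,p)[1].inv()*M).as_rotvec(),w*(q-q0)*.1]
    s=least_squares(f,np.clip(q0,LO+.01,HI-.01),bounds=(LO,HI)); return s.x,np.abs(f(s.x)[:6]).max()
E
python3 - <<'E'
from fk import *
d(((.465,-.288,.25),down(-1.61)),((.465,-.288,.25),down(1.53)))
p,e=fit(); print(np.round(p,4),np.round(e,4))
q=np.array(r.state()["joint_positions"])
for name,az0,s in(("case1",-1.61,-1),("case2",1.53,1)):
    g,_=ik(np.array([.465,-.288,.25]),down(az0),p,q); print(name,"grasp",np.round(g,2),_)
    for az in(.9,1.2,1.5,1.8):
        z=np.array([np.cos(az),np.sin(az),0]); x=np.array([0,0,s*1.]); M=np.c_[x,np.cross(z,x),z]
        for zz in (.16,.26):
            pos=np.array([.515,-.103,zz])+.019*z
            f,er=ik(pos,M,p,g); print(az,zz,np.round(f,2),round(er,4))
E
```

```text
q [-0.508  0.094  0.551  2.083 -0.06   0.979  0.629] pos [ 0.4477 -0.0353  0.248 ] F [ 1.7 -0.9 -0.5] g 0.996
[-0.224  -0.1183 -0.0021] [ 1.0000e-04 -8.0000e-04  2.1642e+00]
[-0.224  -0.1183 -0.0021] [ 7.000e-04  0.000e+00 -9.758e-01]
[ 0.7905  0.0146  0.4203  0.3954  0.5419 -0.1717  0.3302] [-0.0364  0.0018  0.0028 -0.      0.      0.     -0.0009  0.0079 -0.0028
 -0.     -0.      0.      0.0001  0.0005 -0.0001  0.     -0.     -0.
  0.001   0.     -0.0001  0.0008  0.0002 -0.0003  0.0001]
case1 grasp [-0.25  0.32  0.71  1.87 -0.24  1.04 -1.05] 5.601547246409855e-06
0.9 0.16 [ 1.    1.1  -0.08  1.43 -1.29  1.68 -2.19] 0.0
0.9 0.26 [ 1.04  0.84 -0.12  1.61 -1.29  1.69 -2.26] 0.0
1.2 0.16 [ 1.9   1.47 -0.66  1.31 -0.1   1.84 -2.26] 0.0093
1.2 0.26 [ 2.09  1.39 -0.78  1.49 -0.02  1.84 -2.34] 0.0104
1.5 0.16 [ 1.77  1.39 -0.7   1.31 -0.02  1.84 -2.26] 0.0484
1.5 0.26 [ 1.93  1.28 -0.82  1.48 -0.    1.84 -2.35] 0.0489
1.8 0.16 [ 1.58  1.26 -0.68  1.32 -0.01  1.84 -2.22] 0.0896
1.8 0.26 [ 1.75  1.15 -0.82  1.47 -0.    1.84 -2.3 ] 0.0905
case2 grasp [-0.24  0.31  0.7   1.87 -0.23  1.04  2.09] 5.519314634222449e-06
0.9 0.16 [ 1.    1.1  -0.08  1.43 -1.29  1.68  0.96] 0.0
0.9 0.26 [ 1.04  0.84 -0.12  1.61 -1.29  1.69  0.88] 0.0
1.2 0.16 [ 1.9   1.47 -0.66  1.31 -0.1   1.84  0.88] 0.0093
1.2 0.26 [ 2.09  1.39 -0.78  1.49 -0.02  1.84  0.8 ] 0.0104
1.5 0.16 [ 1.77  1.39 -0.7   1.31 -0.02  1.84  0.88] 0.0484
1.5 0.26 [ 1.93  1.28 -0.82  1.48 -0.    1.84  0.79] 0.0489
1.8 0.16 [ 1.58  1.26 -0.68  1.32 -0.01  1.84  0.92] 0.0896
1.8 0.26 [ 1.75  1.15 -0.82  1.47 -0.    1.84  0.84] 0.0905
```

Run:
```python
import json
L=[json.loads(x) for x in open("log.jsonl")]
L.insert(0,dict(t=0,joint_positions=[-1.15699568,0.46838968,-0.01159908,1.60363134,0.0060088,1.0713995,-0.05628341],tool_pos=[0.28651938,0.58281736,0.23032702],tool_rot=[-7.11327105e-01,-3.05972019e+00,2.78397550e-03],wrist_force=[0,0,0],gripper_width=1))
open("log.jsonl","w").writelines(json.dumps(l)+"\n" for l in L)
import fk; import numpy as np
from fk import *
np.set_printoptions(suppress=True,precision=4)
# general fit: each link offset 3D unknown
E=lambda a,t:R.from_euler(a,t)
def fkg(q,P):
    o=np.zeros(3);M=R.identity()
    for i,(a,s) in enumerate(zip("zyzyzyz",(-1,1,-1,1,-1,1,-1))):
        M=M*E(a,s*q[i]); o=o+M.apply(P[3*i:3*i+3])
    return o
for w in(.003,.0003):
    p0=np.array([0,0,.3,0,0,.2,0,0,.25,0,0,.2,0,0,.25,0,0,.1,0,0,.2])
    f=lambda P:np.r_[np.concatenate([fkg(l["joint_positions"],P)-l["tool_pos"] for l in L]),w*(P-p0)]
    s=least_squares(f,p0); print(s.x.reshape(7,3)); print(f(s.x)[:3*len(L)].reshape(-1,3))
```

```text
[[ 0.0034 -0.0131  0.3001]
 [-0.0034 -0.0131  0.2334]
 [ 0.0025 -0.0043  0.2834]
 [-0.0039 -0.0043  0.2102]
 [ 0.01    0.0011  0.2602]
 [-0.0036  0.0011  0.0999]
 [-0.0002 -0.0007  0.1999]]
[[-0. -0.  0.]
 [-0.  0.  0.]
 [ 0. -0. -0.]
 [ 0.  0.  0.]]
[[ 0.0034 -0.0132  0.3001]
 [-0.0034 -0.0132  0.2334]
 [ 0.0025 -0.0043  0.2834]
 [-0.004  -0.0043  0.2102]
 [ 0.01    0.0011  0.2602]
 [-0.0035  0.0011  0.1   ]
 [-0.0002 -0.0007  0.2   ]]
[[-0. -0.  0.]
 [-0.  0.  0.]
 [ 0. -0. -0.]
 [ 0.  0.  0.]]
```

```bash
cat > fk.py <<'E'
from h import *
from scipy.optimize import least_squares
p0=np.array([0,0,.3,0,0,.2,0,0,.25,0,0,.2,0,0,.25,0,0,.1,0,0,.2])
LO=np.array([-2.53,-.31,-1.57,.28,-1.29,.15,-2.92]);HI=np.array([2.53,2.02,1.55,2.44,4.43,1.84,2.92])
def fk(q,P,all=False):
    o=np.zeros(3);M=R.identity();A=[]
    for i,(a,s) in enumerate(zip("zyzyzyz",(-1,1,-1,1,-1,1,-1))):
        M=M*R.from_euler(a,s*q[i]); o=o+M.apply(P[3*i:3*i+3]); A.append(o)
    return (o,M*R.from_euler("z",np.pi/2)) if not all else A
def fit(w=.001):
    L=[json.loads(x) for x in open("log.jsonl")]
    f=lambda P:np.r_[np.concatenate([fk(l["joint_positions"],P)[0]-l["tool_pos"] for l in L]),w*(P-p0)]
    return least_squares(f,p0).x
def ik(pos,M,p,q0,w=.0005):
    M=R.from_matrix(M)
    f=lambda q:np.r_[fk(q,p)[0]-pos,.3*(fk(q,p)[1].inv()*M).as_rotvec(),w*(q-q0)]
    s=least_squares(f,np.clip(q0,LO+.01,HI-.01),bounds=(LO,HI)); return s.x,np.abs(f(s.x)[:6]).max()
def horiz(az,s): # tool horizontal at azimuth az, tool x = s*up
    z=np.array([np.cos(az),np.sin(az),0]); x=np.array([0,0,s*1.]); return np.c_[x,np.cross(z,x),z]
E
python3 - <<'E'
from fk import *
p=fit(); q=np.array(r.state()["joint_positions"])
for name,az0,s in(("case1",-1.61,-1),("case2",1.53,1)):
    g,_=ik(np.array([.465,-.288,.25]),down(az0),p,q); print(name,"grasp",np.round(g,2),_)
    for az in(.6,.9,1.2,1.5,1.8):
        for zz in (.16,.26):
            f,er=ik(np.array([.515,-.103,zz])+.019*horiz(az,s)[:,2],horiz(az,s),p,g); print(az,zz,np.round(f,2),round(er,4))
print(back("top",[(373,296)],.14))
E
```

```text
case1 grasp [-0.34  0.43  1.08  1.89 -0.42  1.09 -0.7 ] 1.108249363805217e-06
0.6 0.16 [ 1.7   1.59 -1.19  2.26 -1.29  0.28 -1.59] 0.0
0.6 0.26 [ 1.74  1.51 -1.42  2.31 -1.29  0.16 -1.79] 0.0
0.9 0.16 [ 1.21  1.02 -0.59  2.1  -1.29  1.12 -1.8 ] 0.0
0.9 0.26 [ 1.32  0.84 -0.75  2.13 -1.29  1.11 -1.98] 0.0
1.2 0.16 [ 0.65  0.92  0.04  1.94 -1.29  1.68 -1.83] 0.0
1.2 0.26 [ 0.68  0.73 -0.    1.97 -1.29  1.7  -1.99] 0.0
1.5 0.16 [ 0.55  0.98  0.09  1.75 -1.1   1.84 -1.9 ] 0.0
1.5 0.26 [ 0.64  0.8  -0.02  1.78 -1.08  1.84 -2.07] 0.0
1.8 0.16 [ 0.69  1.05 -0.22  1.55 -0.78  1.84 -2.09] 0.0
1.8 0.26 [ 0.82  0.93 -0.42  1.58 -0.76  1.84 -2.27] 0.0
case2 grasp [ 0.1   0.28  0.48  1.86 -0.15  1.03  2.17] 1.930031224394172e-06
0.6 0.16 [ 1.71  1.59 -1.19  2.26 -1.29  0.28  1.55] 0.0
0.6 0.26 [ 1.74  1.51 -1.42  2.31 -1.29  0.15  1.35] 0.0
0.9 0.16 [ 1.21  1.01 -0.59  2.1  -1.29  1.12  1.34] 0.0
0.9 0.26 [ 1.32  0.84 -0.75  2.14 -1.29  1.1   1.16] 0.0
1.2 0.16 [ 0.65  0.92  0.04  1.94 -1.29  1.68  1.31] 0.0
1.2 0.26 [ 0.68  0.72 -0.    1.98 -1.29  1.7   1.15] 0.0
1.5 0.16 [ 0.55  0.97  0.09  1.75 -1.1   1.84  1.24] 0.0
1.5 0.26 [ 0.64  0.8  -0.02  1.78 -1.08  1.84  1.07] 0.0
1.8 0.16 [ 0.69  1.05 -0.22  1.56 -0.78  1.84  1.05] 0.0
1.8 0.26 [ 0.82  0.93 -0.42  1.58 -0.76  1.84  0.87] 0.0
[[ 0.33359538 -0.23408892  0.14      ]]
```

drive_tool(targets="1 -0.224 -0.118 -0.002 0 0 -0.976;1 -0.224 -0.118 -0.002 0 0 -0.976;1 -0.224 -0.118 -0.002 0 0 -0.976;1 -0.224 -0.118 -0.002 0 0 -0.976;1 -0.224 -0.118 -0.002 0 0 -0.976;1 -0.224 -0.118 -0.002 0 0 -0.976;1 -0.224 -0.118 -0.002 0 0 -0.976;1 -0.224 -0.118 -0.002 0 0 -0.976")

```text
t: 2.52
tool_pos: [0.4647, -0.2902, 0.2499]
tool_rot: [-0.288, -3.128, 0.004]
wrist_force: [-0.0, -0.4, 0.4]
gripper_width: 0.999
```

Run:
```python
from fk import *
d(((.4647,-.288,.25),down(1.53)),((.4647,-.288,.012),down(1.53)))
# pin check in the scene view: project handle axis ends
s=cv2.imread("pics/scene0.png"); I=crop(s,165,125,105,85,6)
for w,c in(((.4847,-.2888,.03),(0,255,0)),((.4297,-.2869,.03),(0,255,0)),((.5797,-.2928,.03),(0,255,0))):
    u=(proj("scene",w)[0]-[165,125]+.5)*6; cv2.circle(I,tuple(u.astype(int)),4,c,1); print(proj("scene",w))
cv2.imwrite("pics/pin_s.png",I)
```

```text
q [-0.004  0.298  0.61   1.868 -0.195  1.034  2.072] pos [ 0.4647 -0.2902  0.2499] F [-0.  -0.4  0.4] g 0.999
[ 0.0004  0.0021 -0.0001] [-0.0023 -0.0002 -0.143 ]
[0.0004 0.0027 0.2379] [-0.0023 -0.0002 -0.143 ]
[[222.70441021 163.25770269]]
[[237.98581514 153.67295993]]
[[194.7864587  180.52410454]]
```

View pics/pin_s.png

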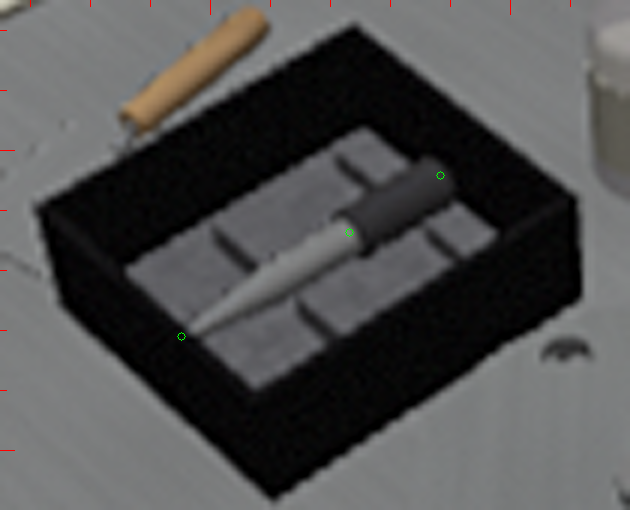

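Scene crop: the pin is where predicted, within about 2–3 mm, with the shoulder slightly nearer the robot. Now I descend and grasp.

drive_tool(targets="1 0.002 0.001 0.1 0 0 -0.143;1 0.002 0.001 0.1 0 0 -0.143;1 0.002 0.001 0.1 0 0 -0.143;1 0.002 0.001 0.18 0 0 -0.143;1 0.002 0.001 0.18 0 0 -0.143;1 0.002 0.001 0.22 0 0 -0.143;1 0.002 0.001 0.237 0 0 -0.143;1 0.002 0.001 0.237 0 0 -0.143")

```text
t: 3.18
tool_pos: [0.4606, -0.2828, 0.0086]
tool_rot: [-0.067, -3.133, -0.005]
wrist_force: [-0.6, 0.2, 0.9]
gripper_width: 1.001
```

drive_tool(targets="0 0 0 0 0 0 0;0 0 0 0 0 0 0;0 0 0 0 0 0 0;0 0 0 0 0 0 0;0 0 0 0 0 0 0;0 0 0 0 0 0 0;0 0 0 0 0 0 0;0 0 0 0 0 0 0")

```text
t: 3.85
tool_pos: [0.4648, -0.2869, 0.0145]
tool_rot: [0.069, 3.137, -0.006]
wrist_force: [-1.0, -5.3, 7.6]
gripper_width: 0.284
```

drive_tool(targets="0 0 0 -0.03 0 0 0;0 0 0 -0.06 0 0 0;0 0 0 -0.1 0 0 0;0 0 0 -0.14 0 0 0;0 0 0 -0.18 0 0 0;0 0 0 -0.22 0 0 0;0 0 0 -0.26 0 0 0;0 0 0 -0.26 0 0 0")

```text
t: 4.52
tool_pos: [0.4669, -0.2861, 0.2806]
tool_rot: [0.065, 3.129, -0.005]
wrist_force: [1.7, -1.3, -0.7]
gripper_width: 0.283
```

Run:
```python
from fk import *
p=fit()
for l in [json.loads(x) for x in open("log.jsonl")][-2:]: pass
hz=horiz(1.45,1)
d(((.5,-.20,.27),None),((.5,-.20,.27),hz))
q=np.array(r.state()["joint_positions"])
g,e=ik(np.array([.513,-.20,.27]),hz,p,q); print(np.round(g,2),e)
```

```text
q [-0.018  0.255  0.61   1.842 -0.169  1.083  2.183] pos [ 0.4669 -0.2861  0.2806] F [ 1.7 -1.3 -0.7] g 0.283
[-0.0294  0.0874  0.0107] [0. 0. 0.]
[-0.0294  0.0874  0.0107] [-1.2631  1.1817  1.2753]
[ 0.94  0.88 -0.26  1.59 -0.94  1.84  0.9 ] 2.130329942277691e-06
```

drive_tool(targets="0 -0.03 0.07 -0.03 -1.263 1.182 1.275;0 -0.03 0.07 -0.03 -1.263 1.182 1.275;0 -0.03 0.07 -0.03 -1.263 1.182 1.275;0 -0.03 0.07 -0.03 -1.263 1.182 1.275;0 -0.03 0.07 -0.03 -1.263 1.182 1.275;0 -0.03 0.07 -0.03 -1.263 1.182 1.275;0 -0.03 0.07 -0.03 -1.263 1.182 1.275;0 -0.03 0.07 -0.03 -1.263 1.182 1.275")

```text
t: 5.18
tool_pos: [0.4961, -0.2172, 0.2987]
tool_rot: [-0.81, -2.386, -0.752]
wrist_force: [-0.2, -0.6, -4.0]
gripper_width: 0.282
```

Run:
```python
from fk import *
d(((.5,-.22,.31),None),((.5,-.22,.31),horiz(1.45,1)))
I=np.hstack([crop(r.snapshot("scene"),140,60,160,140,3)[:, :400],crop(r.snapshot("top"),330,180,110,140,3)]); cv2.imwrite("pics/v1.png",I)
```

```text
q [ 0.302  0.621  0.418  1.458 -0.543  1.839  1.711] pos [ 0.4961 -0.2172  0.2987] F [-0.2 -0.6 -4. ] g 0.282
[ 0.0032  0.0045 -0.011 ] [0. 0. 0.]
[ 0.0032  0.0045 -0.011 ] [-0.6972  0.6444  0.6788]
```

View pics/v1.png

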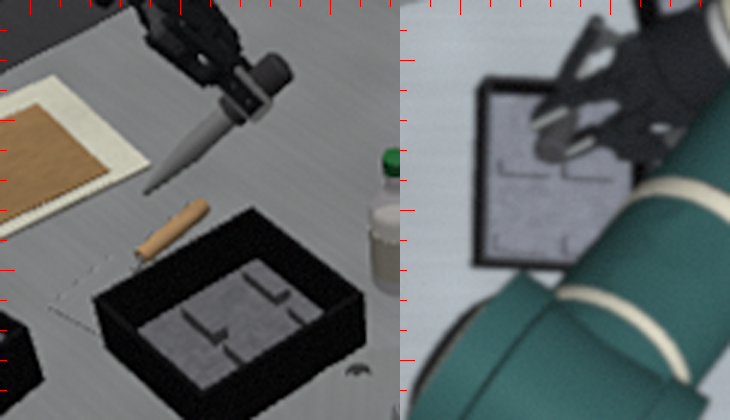

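The scene crop shows the pin held at its handle, tip swinging down. I'll finish the reorientation.

drive_tool(targets="0 0.003 0.005 -0.011 -0.697 0.644 0.679;0 0.003 0.005 -0.011 -0.697 0.644 0.679;0 0.003 0.005 -0.011 -0.697 0.644 0.679;0 0.003 0.005 -0.011 -0.697 0.644 0.679;0 0.003 0.005 -0.011 -0.697 0.644 0.679;0 0.003 0.005 -0.011 -0.697 0.644 0.679;0 0.003 0.005 -0.011 -0.697 0.644 0.679;0 0.003 0.005 -0.011 -0.697 0.644 0.679")

```text
t: 5.95
tool_pos: [0.5016, -0.2181, 0.3124]
tool_rot: [-1.134, -1.673, -1.12]
wrist_force: [0.3, 0.1, -1.8]
gripper_width: 0.277
```

Run:
```python
from fk import *
d(((.5,-.22,.31),horiz(1.45,1)))
p=fit(); print(np.round(p.reshape(7,3)[:, 2],3))
```

```text
q [ 1.112  0.9   -0.681  1.381 -0.484  1.822  0.87 ] pos [ 0.5016 -0.2181  0.3124] F [ 0.3  0.1 -1.8] g 0.277
[-0.0023 -0.0025 -0.0009] [-0.2943  0.2506  0.271 ]
[0.306 0.235 0.285 0.211 0.261 0.107 0.207]
```

drive_tool(targets="0 -0.002 -0.002 0 -0.294 0.251 0.271;0 -0.002 -0.002 0 -0.294 0.251 0.271;0 -0.002 -0.002 0 -0.294 0.251 0.271;0 -0.002 -0.002 0 -0.294 0.251 0.271;0 -0.002 -0.002 0 -0.294 0.251 0.271;0 -0.002 -0.002 0 -0.294 0.251 0.271;0 -0.002 -0.002 0 -0.294 0.251 0.271;0 -0.002 -0.002 0 -0.294 0.251 0.271")

```text
t: 6.62
tool_pos: [0.5007, -0.218, 0.3113]
tool_rot: [-1.296, -1.159, -1.293]
wrist_force: [1.6, -0.2, -1.7]
gripper_width: 0.285
```

Run:
```python
from fk import *
d(((.5,-.22,.31),horiz(1.45,1)))
p=fit(); q=np.array(r.state()["joint_positions"])
for z in(.28,.165):
  for az in(1.2,1.45,1.6):
    g,e=ik(np.array([.517,-.1035,z])+.019*horiz(az,1)[:,2],horiz(az,1),p,q); print(z,az,np.round(g,2),round(e,5),"wrist z",np.round(np.array(fk(g,p,True))[3:6],2).tolist())
a=r.snapshot("scene"); b=r.snapshot("top"); cv2.imwrite("pics/s2.png",a); cv2.imwrite("pics/t2.png",b)
s=r.state(); R0=R.from_rotvec(s["tool_rot"]); g=s["tool_pos"]-.019*R0.as_matrix()[:,2]; x=R0.as_matrix()[:,0]
S=g-.02*x
print("shoulder",S,"tip",S-.095*x,"tilt",np.degrees(np.arccos(x[2])))
out=[]
for v,im,k in(("scene",a,5),("top",b,5)):
    c=proj(v,S-.03*x)[0].astype(int); x0,y0=c-[40,45]
    I=crop(im,x0,y0,80,90,k)
    for w in(S+.055*x,S,S-.045*x,S-.095*x):
        u=(proj(v,w)[0]-[x0,y0]+.5)*k; cv2.circle(I,tuple(u.astype(int)),3,(0,255,0),1)
    out.append(I); print(v,x0,y0)
cv2.imwrite("pics/v2.png",np.hstack(out))
```

```text
q [ 1.212  0.943 -0.64   1.536 -0.755  1.74   0.696] pos [ 0.5007 -0.218   0.3113] F [ 1.6 -0.2 -1.7] g 0.285
[-0.0013 -0.0005 -0.0021] [-0.0057  0.0057  0.0038]
0.28 1.2 [ 1.21  0.86 -0.69  1.92 -1.01  1.33  0.92] 0.0 wrist z [[0.24, -0.38, 0.48], [0.41, -0.38, 0.28], [0.45, -0.28, 0.28]]
0.28 1.45 [ 1.12  0.92 -0.69  1.75 -0.83  1.5   0.8 ] 0.0 wrist z [[0.3, -0.39, 0.47], [0.48, -0.4, 0.28], [0.49, -0.29, 0.28]]
0.28 1.6 [ 1.07  0.96 -0.69  1.66 -0.74  1.61  0.75] 0.0 wrist z [[0.33, -0.39, 0.46], [0.53, -0.4, 0.28], [0.52, -0.29, 0.28]]
0.165 1.2 [ 1.18  1.07 -0.63  1.88 -0.93  1.25  1.04] 0.0 wrist z [[0.26, -0.41, 0.38], [0.41, -0.38, 0.17], [0.45, -0.28, 0.17]]
0.165 1.45 [ 1.09  1.11 -0.63  1.72 -0.75  1.43  0.91] 0.0 wrist z [[0.32, -0.41, 0.37], [0.48, -0.4, 0.17], [0.49, -0.29, 0.17]]
0.165 1.6 [ 1.03  1.14 -0.63  1.62 -0.66  1.54  0.86] 0.0 wrist z [[0.36, -0.41, 0.36], [0.53, -0.4, 0.17], [0.52, -0.29, 0.17]]
shoulder [ 0.49829829 -0.23732463  0.29129138] tip [ 0.49853264 -0.23781129  0.19629291] tilt 0.32577022470339656
scene 182 60
top 342 181
```

View pics/v2.png

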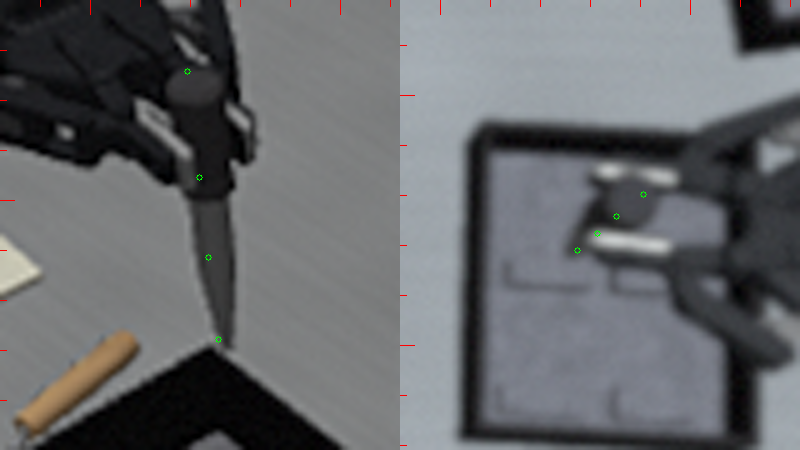

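Run:
```python
from h import *
P=np.array([.4854,.0312]); a=-.7815
im=cv2.cvtColor(cv2.imread("pics/scene0.png"),cv2.COLOR_BGR2GRAY).astype(float)
T=np.linspace(0,2*np.pi,72); k=8
def mask(v,c,z,x0,y0,w,h):
    M=np.zeros((h*k,w*k),np.uint8); C=proj(v,np.c_[c[0]+.01*np.cos(T),c[1]+.01*np.sin(T),0*T+z]); cv2.fillPoly(M,[((C-[x0,y0]+.5)*k).astype(int)],1); return M
hole=lambda s,th,dx=0,dy=0:P+[dx,dy]+.1386*np.array([np.cos(a+th+s*np.pi/6),np.sin(a+th+s*np.pi/6)])
res=[]
for v in("scene","top"):
  im=cv2.cvtColor(cv2.imread(f"pics/{v}0.png"),cv2.COLOR_BGR2GRAY).astype(float)
  for s in(1,-1):
    c=proj(v,np.r_[hole(s,0),.118])[0].astype(int); x0,y0=c-8; w=h=16
    I=im[y0:y0+h,x0:x0+w]
    print(v,s,x0,y0); print(I[2:14,2:14].astype(int))
    best=[]
    for th in np.arange(-.09,.0901,.01):
      for dx in np.arange(-.004,.0041,.001):
        for dy in np.arange(-.004,.0041,.001):
          C=hole(s,0,dx,dy); F=hole(s,-th,dx,dy)
          m1=mask(v,C,.118,x0,y0,w,h); m2=m1&mask(v,C,.110,x0,y0,w,h)&mask(v,F,.110,x0,y0,w,h); m3=m2&mask(v,F,.098,x0,y0,w,h)
          A=[np.ones(w*h)]+[cv2.resize(cv2.GaussianBlur(m.astype(np.float32),(0,0),.6*k),(w,h),interpolation=cv2.INTER_AREA).ravel() for m in(m1,m2,m3)]
          A=np.array(A).T; co,rs,*_=np.linalg.lstsq(A,I.ravel(),rcond=None)
          best.append((((A@co-I.ravel())**2).sum(),round(th,3),round(dx,3),round(dy,3)))
    best.sort(); print(v,s,[tuple(np.round(b,3)) for b in best[:3]], [ (t,round(min(b[0] for b in best if b[1]==t))) for t in np.round(np.arange(-.09,.091,.03),3)])
```

```text
scene 1 248 221
[[122 122 124 125 125 124 123 125 125 126 126 125]
 [123 123 124 124 126 124 124 125 125 128 126 126]
 [123 123 124 126 127 126 127 129 131 131 128 126]
 [123 125 125 129 132 117 109 105 100 116 128 130]
 [122 125 128 124 104  77  70  65  60  74 100 125]
 [124 127 132 100  58  47  55  57  56  48  56  90]
 [124 129 124  78  45  51  54  54  53  57  68  74]
 [125 131 108  61  40  49  49  47  44  82 112 114]
 [126 130 121  89  53  43  43  41  76 114 131 130]
 [128 129 131 113  92  77  82 101 120 128 129 128]
 [129 132 131 126 125 119 121 130 132 129 128 127]
 [ 94 117 132 135 133 131 128 130 129 130 128 127]]Traceback (most recent call last):
  File "<stdin>", line 20, in <module>
  File "<stdin>", line 6, in mask
  File "h.py", line 5, in proj
    m=r.camera_model(n); P=np.atleast_2d(P); T=m["world_to_cam"]; c=P@T[:3,:3].T+T[:3,3]
ValueError: time passes only in moves, steps and waits
```

drive_tool(targets="0 0.02 -0.03 0.03 0 0 0;0 0.02 -0.03 0.06 0 0 0;0 0.02 -0.03 0.08 0 0 0;0 0.02 -0.03 0.08 0 0 0")

```text
t: 7.05
tool_pos: [0.4787, -0.1311, 0.332]
tool_rot: [-1.291, -1.158, -1.291]
wrist_force: [0.1, 0.2, -1.1]
gripper_width: 0.281
```

Run:
```python
from h import *
d(((.5174,-.1035,.3),horiz(1.45,1) if 0 else None))
```

```text
q [ 1.221  0.837 -0.695  1.743 -0.812  1.629  0.747] pos [ 0.4787 -0.1311  0.332 ] F [ 0.1  0.2 -1.1] g 0.281
[-0.0321  0.0354  0.0318] [0. 0. 0.]
```

```bash
python3 - <<'E'
from plant import r; import pickle
pickle.dump({n:r.camera_model(n) for n in("scene","top")},open("cam.pkl","wb"))
E
sed -i 's/m=r.camera_model(n)/m=CAM[n]/; 1a import pickle; CAM=pickle.load(open("cam.pkl","rb"))' h.py
cat > th.py <<'E'
from h import *
P=np.array([.4854,.0312]); a=-.7815
T=np.linspace(0,2*np.pi,72); k=6
def mask(v,c,z,x0,y0,w,h):
    M=np.zeros((h*k,w*k),np.uint8); C=proj(v,np.c_[c[0]+.01*np.cos(T),c[1]+.01*np.sin(T),0*T+z]); cv2.fillPoly(M,[((C-[x0,y0]+.5)*k).astype(int)],1); return M
hole=lambda s,th,dx=0,dy=0:P+[dx,dy]+.1386*np.array([np.cos(a+th+s*np.pi/6),np.sin(a+th+s*np.pi/6)])
for v in("scene","top"):
  im=cv2.cvtColor(cv2.imread(f"pics/{v}0.png"),cv2.COLOR_BGR2GRAY).astype(float)
  for s in(1,-1):
    c=proj(v,np.r_[hole(s,0),.118])[0].astype(int); x0,y0=c-8; w=h=16
    I=im[y0:y0+h,x0:x0+w]
    best=[]
    for th in np.arange(-.08,.0901,.01):
      for dx in np.arange(-.004,.0041,.001):
        for dy in np.arange(-.004,.0041,.001):
          C=hole(s,0,dx,dy); F=hole(s,-th,dx,dy)
          m1=mask(v,C,.118,x0,y0,w,h); m2=m1&mask(v,C,.110,x0,y0,w,h); m3=m2&mask(v,F,.110,x0,y0,w,h); m4=m3&mask(v,F,.098,x0,y0,w,h)
          A=[np.ones(w*h)]+[cv2.resize(cv2.GaussianBlur(m.astype(np.float32),(0,0),.6*k),(w,h),interpolation=cv2.INTER_AREA).ravel() for m in(m1,m2,m3,m4)]
          A=np.array(A).T; co=np.linalg.lstsq(A,I.ravel(),rcond=None)[0]
          best.append((((A@co-I.ravel())**2).sum(),round(th,3),round(dx,3),round(dy,3)))
    best.sort(); print(v,s,[tuple(float(x) for x in np.round(b,3)) for b in best[:4]],[round(min(b[0] for b in best if abs(b[1]-t)<1e-6)) for t in np.arange(-.08,.091,.01)])
E
python3 th.py
```

```text
scene 1 [(55532.461, 0.08, 0.0, 0.001), (56641.341, 0.08, 0.001, 0.001), (57099.388, 0.07, 0.0, 0.0), (57537.371, 0.09, 0.001, 0.002)] [62651, 62835, 62984, 63015, 63030, 63011, 63035, 62949, 63267, 61693, 62067, 63267, 62471, 61289, 60577, 57099, 55532, 57537]
scene -1 [(471757.294, -0.01, -0.004, -0.004), (471769.229, 0.08, 0.001, 0.003), (471773.314, 0.09, 0.001, 0.003), (472094.438, 0.08, 0.0, 0.003)] [475997, 476236, 476074, 475509, 474835, 474215, 473673, 471757, 476048, 472859, 472445, 473199, 473998, 473901, 472938, 472200, 471769, 471773]
top 1 [(1406.806, 0.07, 0.0, -0.002), (1420.979, 0.06, -0.001, -0.002), (1436.991, 0.07, -0.001, -0.002), (1549.779, 0.08, 0.0, -0.001)] [1978, 1890, 1821, 1882, 1908, 2017, 2082, 2167, 2668, 2666, 2523, 2253, 1956, 1628, 1421, 1407, 1550, 1854]
top -1 [(633.897, 0.07, -0.002, 0.0), (708.17, 0.08, -0.001, 0.0), (745.661, 0.07, -0.002, -0.001), (752.447, 0.08, -0.001, -0.001)] [1341, 1307, 1410, 1474, 1600, 1691, 1823, 1907, 1985, 1817, 1605, 1429, 1298, 1189, 893, 634, 708, 904]
```

Run:
```python
from h import *
d(((.5179,-.0876,.262),horiz(1.45,1)))
```

```text
Traceback (most recent call last):
NameError: name 'horiz' is not defined
```

Run:
```python
from fk import *
d(((.5179,-.0876,.262),horiz(1.45,1)))
```

```text
q [ 1.221  0.837 -0.695  1.743 -0.812  1.629  0.747] pos [ 0.4787 -0.1311  0.332 ] F [ 0.1  0.2 -1.1] g 0.281
[-0.07    0.034   0.0477] [-0.01    0.0018  0.0023]
```

drive_tool(targets="0 -0.03 0.034 0.048 -0.01 0.002 0.002;0 -0.06 0.034 0.048 -0.01 0.002 0.002;0 -0.07 0.034 0.048 -0.01 0.002 0.002;0 -0.07 0.034 0.048 -0.01 0.002 0.002;0 -0.07 0.034 0.048 -0.01 0.002 0.002;0 -0.07 0.034 0.048 -0.01 0.002 0.002")

```text
t: 7.55
tool_pos: [0.5191, -0.0938, 0.2612]
tool_rot: [-1.305, -1.146, -1.304]
wrist_force: [0.9, 0.2, -1.3]
gripper_width: 0.282
```

Run:
```python
from fk import *
d(((.5179,-.0876,.262),horiz(1.45,1)))
s=r.state(); M=R.from_rotvec(s["tool_rot"]).as_matrix(); x,z=M[:,0],M[:,2]
S=s["tool_pos"]-.0155*z-.02*x; print("pred shoulder",S.round(4),"tip",(S-.095*x).round(4),"x",x.round(4))
out=[]
for v in("scene","top"):
    im=r.snapshot(v); cv2.imwrite(f"pics/{v}3.png",im)
    c=proj(v,S-.05*x)[0].astype(int); x0,y0=c-[25,45]; I=crop(im,x0,y0,70,75,5)
    for w in(S+.055*x,S,S-.045*x,S-.095*x):
        u=proj(v,w)[0]; print(v,u.round(1)); u=(u-[x0,y0]+.5)*5; cv2.circle(I,tuple(u.astype(int)),3,(0,255,0),1)
    T=np.linspace(0,6.283,50)
    for cc,zz,col in(((.5208,-.102),.118,(255,0,0)),((.511,-.1043),.11,(0,0,255))):
        C=proj(v,np.c_[cc[0]+.01*np.cos(T),cc[1]+.01*np.sin(T),0*T+zz]); cv2.polylines(I,[((C-[x0,y0]+.5)*5).astype(int)],1,col,1)
    out.append(I); print(x0,y0)
cv2.imwrite("pics/v3.png",np.hstack(out))
```

```text
q [ 1.127  0.954 -0.675  1.742 -0.816  1.493  0.816] pos [ 0.5191 -0.0938  0.2612] F [ 0.9  0.2 -1.3] g 0.282
[ 0.0008 -0.002   0.006 ] [0.009  0.0012 0.0001]
pred shoulder [ 0.5171 -0.1092  0.2412] tip [ 0.5171 -0.1093  0.1462] x [1.0e-04 1.2e-03 1.0e+00]
scene [254.2 123.2]
scene [255.4 142.7]
scene [256.3 157.5]
scene [257.2 172.8]
231 114
top [331.3 215.1]
top [328.9 219.6]
top [327.1 223. ]
top [325.2 226.5]
301 178
```

View pics/v3.png

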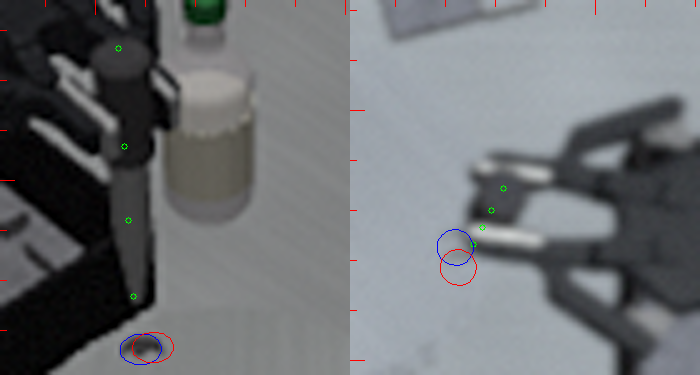

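Run:
```python
from h import *
g=lambda f:cv2.cvtColor(cv2.imread(f),cv2.COLOR_BGR2GRAY).astype(int)
b=g("pics/scene3.png"); a=g("pics/scene0.png")
print("scene cols 248..266, rows 118..178"); 
for y in list(range(119,131,1))+list(range(140,180)): print(y,b[y,248:267],"|",(b-a)[y,248:267] if y>165 else "")
b=g("pics/top3.png")
print("top cols 318..340 rows 206..232")
for y in range(206,232): print(y,b[y,318:341])
```

```text
scene cols 248..266, rows 118..178
119 [ 23  31  33  34  31  27  25  53  44  27  25  20  19  11  51 116 130 126
 128] | 
120 [ 15  16  25  33  29  32  28  25  28  31  30  32  25  10  51 116 129 126
 126] | 
121 [ 11  12   9  16  37  40  40  37  44  39  32  30  17   6  52 117 129 124
 124] | 
122 [  8   8  17  26  47  55  54  52  56  55  52  34  11   3  51 119 130 126
 126] | 
123 [  8  18  38  52  58  59  59  57  58  60  61  53  30   6  41 114 130 128
 128] | 
124 [ 14  34  53  61  58  58  58  56  57  57  61  57  47  18  21 111 130 127
 131] | 
125 [ 17  43  54  59  58  57  56  57  56  58  61  55  49  26  39 114 131 131
 132] | 
126 [  6  41  51  52  56  57  59  58  58  56  54  52  47  24  61 122 137 134
 133] | 
127 [ 42  41  42  52  50  53  55  57  54  52  51  45  31  34  47  80 128 138
 135] | 
128 [121  77  32  44  50  54  53  53  53  50  48  34  16  83  80  38  77 129
 140] | 
129 [145  92  27  25  37  40  41  41  41  35  32  23  14  82 125  92  35  76
 141] | 
130 [142 102  38  16  23  27  27  28  26  22  23  24  15  65 139 140  89  32
 104] | 
140 [ 24  21  21  45  87  92  60 
[... 6125 characters left out ...]
56 153]
225 [164 157 155 152 143 124 117 131 149 161 170 177 183 189 197 196 193 191
 190 189 177 154 131]
226 [166 163 161 161 152 132 108  89  89 101 115 119 125 134 143 149 153 159
 168 175 166 137 104]
227 [169 165 164 158 152 140 117  86  66  65  67  71  72  73  84  90  94 104
 117 123 117  97  75]
228 [167 162 155 144 138 136 123 106  88  74  65  60  55  55  60  62  63  64
  70  75  71  65  62]
229 [167 159 151 145 143 140 137 135 131 118 107  97  86  80  75  73  68  65
  60  61  57  56  56]
230 [166 163 159 157 158 156 155 159 159 151 149 143 136 126 120 113 106 103
  95  80  62  58  56]
231 [168 166 163 164 165 165 168 167 169 168 167 165 160 156 154 149 149 146
 141 125  99  68  58]
```

Run:
```python
from fk import *
d(((.518,-.0890,.262),horiz(1.45,1)),((.518,-.0890,.215),horiz(1.45,1)))
print(r.state()["t"])
```

```text
q [ 1.127  0.954 -0.675  1.742 -0.816  1.492  0.816] pos [ 0.519  -0.0939  0.2613] F [-0.6  0.4 -2.4] g 0.284
[ 0.0007 -0.0016  0.0047] [0.0093 0.0021 0.0005]
[-0.0463 -0.0017  0.0048] [0.0093 0.0021 0.0005]
7.65
```

drive_tool(targets="0 -0.005 -0.001 0.005 0.009 0.002 0;0 -0.015 -0.001 0.005 0.009 0.002 0;0 -0.02 -0.001 0.005 0.009 0.002 0;0 -0.02 -0.001 0.005 0.009 0.002 0;0 -0.02 -0.001 0.005 0.009 0.002 0;0 -0.02 -0.001 0.005 0.009 0.002 0")

```text
t: 8.15
tool_pos: [0.5183, -0.0876, 0.2402]
tool_rot: [-1.296, -1.148, -1.297]
wrist_force: [0.2, 0.1, -1.6]
gripper_width: 0.281
```

Run:
```python
from fk import *
d(((.518,-.0890,.242),horiz(1.45,1)),((.518,-.0890,.215),horiz(1.45,1)))
```

```text
q [ 1.112  0.989 -0.665  1.742 -0.801  1.477  0.838] pos [ 0.5183 -0.0876  0.2402] F [ 0.2  0.1 -1.6] g 0.281
[ 0.0018 -0.0002 -0.0014] [-0.0012 -0.0019 -0.0016]
[-0.0252 -0.0001 -0.0015] [-0.0012 -0.0019 -0.0016]
```

drive_tool(targets="0 -0.004 0.0005 -0.0015 0 -0.002 0;0 -0.008 0.0005 -0.0015 0 -0.002 0;0 -0.011 0.0005 -0.0015 0 -0.002 0;0 -0.014 0.0005 -0.0015 0 -0.002 0;0 -0.017 0.0005 -0.0015 0 -0.002 0;0 -0.02 0.0005 -0.0015 0 -0.002 0;0 -0.022 0.0005 -0.0015 0 -0.002 0;0 -0.022 0.0005 -0.0015 0 -0.002 0")

```text
t: 8.82
tool_pos: [0.5187, -0.0891, 0.2178]
tool_rot: [-1.298, -1.149, -1.296]
wrist_force: [0.9, -0.2, -1.6]
gripper_width: 0.283
```

Run:
```python
from fk import *
d(((.518,-.0890,.215),horiz(1.45,1)))
```

```text
q [ 1.104  1.024 -0.651  1.733 -0.785  1.465  0.86 ] pos [ 0.5187 -0.0891  0.2178] F [ 0.9 -0.2 -1.6] g 0.283
[-0.0028 -0.0007 -0.    ] [-0.0009  0.0003 -0.0017]
```

drive_tool(targets="0 -0.003 -0.0005 0 0 0 0;0 -0.006 -0.001 0 0 0 0;0 -0.009 -0.0015 0 0 0 0;0 -0.012 -0.002 0 0 0 0;0 -0.015 -0.0025 -0.0005 0 0 0;0 -0.015 -0.0025 -0.0005 0 0 0")

```text
t: 9.32
tool_pos: [0.516, -0.0893, 0.2026]
tool_rot: [-1.298, -1.149, -1.295]
wrist_force: [3.1, 0.5, -0.0]
gripper_width: 0.282
```

Run:
```python
from fk import *
d(((.5155,-.0897,.185),horiz(1.45,1)))
```

```text
q [ 1.102  1.046 -0.641  1.732 -0.773  1.457  0.877] pos [ 0.516  -0.0893  0.2026] F [ 3.1  0.5 -0. ] g 0.282
[-0.0176 -0.0004 -0.0004] [-0.001   0.0004 -0.0021]
```

drive_tool(targets="0 -0.003 -0.0005 0 0 0 0;0 -0.006 -0.0005 0 0 0 0;0 -0.009 -0.001 0 0 0 0;0 -0.012 -0.001 0 0 0 0;0 -0.014 -0.001 0 0 0 0;0 -0.014 -0.001 0 0 0 0")

```text
t: 9.82
tool_pos: [0.5149, -0.0892, 0.1884]
tool_rot: [-1.299, -1.149, -1.295]
wrist_force: [2.2, -0.7, -0.9]
gripper_width: 0.284
```

Run:
```python
from fk import *
d(((.5145,-.0897,.17),horiz(1.45,1)))
```

```text
q [ 1.098  1.068 -0.632  1.729 -0.763  1.449  0.892] pos [ 0.5149 -0.0892  0.1884] F [ 2.2 -0.7 -0.9] g 0.284
[-0.0184 -0.0002 -0.0005] [-0.0011  0.001  -0.0024]
```

drive_tool(targets="0 -0.003 0 0 0 0 0;0 -0.005 -0.0005 0 0 0 0;0 -0.007 -0.0005 0 0 0 0;0 -0.009 -0.0005 0 0 0 0;0 -0.011 -0.0005 0 0 0 0;0 -0.011 -0.0005 0 0 0 0")

```text
t: 10.32
tool_pos: [0.5144, -0.0891, 0.1775]
tool_rot: [-1.298, -1.149, -1.295]
wrist_force: [2.8, -0.3, -0.3]
gripper_width: 0.282
```

Run:
```python
from fk import *
d(((.5145,-.0897,.155),horiz(1.45,1)))
```

```text
q [ 1.095  1.086 -0.625  1.724 -0.756  1.443  0.903] pos [ 0.5144 -0.0891  0.1775] F [ 2.8 -0.3 -0.3] g 0.282
[-0.0225  0.0002 -0.0005] [-0.0012  0.001  -0.0022]
```

drive_tool(targets="0 -0.002 0 0 0 0 0;0 -0.004 0 0 0 0 0;0 -0.006 0 0 0 0 0;0 -0.008 0 0 0 0 0;0 -0.01 0 0 0 0 0;0 -0.01 0 0 0 0 0")

```text
t: 10.82
tool_pos: [0.5144, -0.0891, 0.1676]
tool_rot: [-1.298, -1.149, -1.295]
wrist_force: [2.3, 0.2, -0.3]
gripper_width: 0.286
```

Run:
```python
from fk import *
d(((.5145,-.0897,.155),horiz(1.45,1)))
```

```text
q [ 1.091  1.102 -0.619  1.719 -0.75   1.438  0.912] pos [ 0.5144 -0.0891  0.1676] F [ 2.3  0.2 -0.3] g 0.286
[-0.0126  0.0002 -0.0006] [-0.0012  0.0007 -0.0022]
```

drive_tool(targets="0 -0.002 0 0 0 0 0;0 -0.004 0 0 0 0 0;0 -0.006 0 0 0 0 0;0 -0.008 0 0 0 0 0;0 -0.01 0 0 0 0 0;0 -0.012 0 0 0 0 0;0 -0.012 0 0 0 0 0")

```text
t: 11.4
tool_pos: [0.5144, -0.0891, 0.1555]
tool_rot: [-1.298, -1.149, -1.295]
wrist_force: [1.8, 0.3, -0.5]
gripper_width: 0.28
```

Run:
```python
from fk import *
d(((.5145,-.0897,.14),horiz(1.45,1)))
```

```text
q [ 1.087  1.122 -0.612  1.712 -0.742  1.432  0.923] pos [ 0.5144 -0.0891  0.1555] F [ 1.8  0.3 -0.5] g 0.28
[-0.0155  0.0002 -0.0006] [-0.0011  0.0009 -0.0021]
```

drive_tool(targets="0 -0.003 0 0 0 0 0;0 -0.006 0 0 0 0 0;0 -0.009 0 0 0 0 0;0 -0.012 0 0 0 0 0;0 -0.014 0 0 0 0 0;0 -0.015 0 0 0 0 0;0 -0.015 0 0 0 0 0")

```text
t: 11.98
tool_pos: [0.5144, -0.0891, 0.1407]
tool_rot: [-1.298, -1.149, -1.295]
wrist_force: [2.5, 0.7, -1.5]
gripper_width: 0.279
```

Run:
```python
from fk import *
d(((.5145,-.0897,.138),horiz(1.45,1)))
im=r.snapshot("scene"); cv2.imwrite("pics/scene4.png",im); b=r.snapshot("top"); cv2.imwrite("pics/top4.png",b)
cv2.imwrite("pics/v4.png",np.hstack([crop(im,210,100,110,100,4)[:, :440],crop(b,254,180,85,100,4)]))
```

```text
q [ 1.082  1.146 -0.603  1.703 -0.733  1.425  0.936] pos [ 0.5144 -0.0891  0.1407] F [ 2.5  0.7 -1.5] g 0.279
[-0.0027  0.0002 -0.0006] [-0.0012  0.0008 -0.002 ]
```

View pics/v4.png

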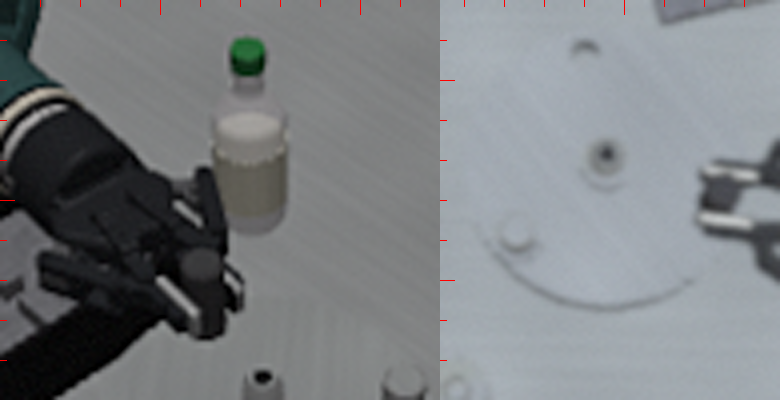

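drive_tool(targets="0 -0.001 0 0 0 0 0;0.7 -0.001 0 0 0 0 0;0.7 -0.001 0 0 0 0 0;0.7 -0.001 0 0 0 0 0;0.7 -0.001 0 0 0 0 0;0.7 -0.001 0 0 0 0 0")

```text
t: 12.58
tool_pos: [0.5143, -0.0892, 0.1402]
tool_rot: [-1.298, -1.15, -1.295]
wrist_force: [0.9, 0.5, 1.0]
gripper_width: 0.7
```

drive_tool(targets="0.7 0 0 -0.02 0 0 0;0.7 0 0 -0.05 0 0 0;0.7 0 0 -0.08 0 0 0;0.7 0.01 0 -0.09 0 0 0;0.7 0.05 0 -0.09 0 0 0;0.7 0.09 0 -0.09 0 0 0;0.7 0.13 0 -0.09 0 0 0;0.7 0.15 0 -0.09 0 0 0")

```text
t: 13.25
tool_pos: [0.5045, -0.1778, 0.2952]
tool_rot: [-1.296, -1.154, -1.297]
wrist_force: [0.5, 0.6, 0.3]
gripper_width: 0.701
```

Run:
```python
from fk import *
p=fit(); s=log(); q=np.array(s["joint_positions"])
d(((.45,-.18,.33),down(1.53)))
g=lambda f:cv2.cvtColor(cv2.imread(f),cv2.COLOR_BGR2GRAY)
im=r.snapshot("scene"); b=r.snapshot("top"); cv2.imwrite("pics/scene5.png",im); cv2.imwrite("pics/top5.png",b)
for pos in((.45,.1,.3),(.4322,.2964,.25),(.62,-.01,.3)):
  for az in (-.6,.2,1.0,-1.57,1.57):
    gg,e=ik(np.array(pos),down(az),p,np.array([0,.3,.3,1.9,-.1,1,az+.2])); print(pos,az,np.round(gg,2),round(e,4))
```

```text
q [ 1.183  0.934 -0.636  1.614 -0.778  1.67   0.745] pos [ 0.5045 -0.1778  0.2952] F [0.5 0.6 0.3] g 0.701
[ 0.035  -0.0537 -0.0086] [ 1.2665 -1.1681 -1.2645]
(0.45, 0.1, 0.3) -0.6 [-0.32  0.07  0.03  1.97 -0.    1.11 -0.89] 0.0
(0.45, 0.1, 0.3) 0.2 [-0.32  0.07  0.03  1.97 -0.    1.11 -0.09] 0.0
(0.45, 0.1, 0.3) 1.0 [-0.32  0.07  0.03  1.97 -0.    1.11  0.71] 0.0
(0.45, 0.1, 0.3) -1.57 [-0.32  0.07  0.03  1.97 -0.    1.11 -1.86] 0.0
(0.45, 0.1, 0.3) 1.57 [-0.32  0.07  0.03  1.97 -0.    1.11  1.28] 0.0
(0.4322, 0.2964, 0.25) -0.6 [-0.66  0.24 -0.01  1.89  0.    1.02 -1.27] 0.0
(0.4322, 0.2964, 0.25) 0.2 [-0.66  0.24 -0.01  1.89  0.    1.02 -0.47] 0.0
(0.4322, 0.2964, 0.25) 1.0 [-0.66  0.24 -0.01  1.89  0.    1.02  0.33] 0.0
(0.4322, 0.2964, 0.25) -1.57 [-0.66  0.24 -0.01  1.89  0.    1.02 -2.24] 0.0
(0.4322, 0.2964, 0.25) 1.57 [-0.66  0.24 -0.01  1.89  0.    1.02  0.9 ] 0.0
(0.62, -0.01, 0.3) -0.6 [-0.2   0.36  0.22  1.62 -0.08  1.18 -0.57] 0.0
(0.62, -0.01, 0.3) 0.2 [-0.2   0.36  0.22  1.62 -0.08  1.18  0.23] 0.0
(0.62, -0.01, 0.3) 1.0 [-0.2   0.36  0.22  1.62 -0.08  1.18  1.03] 0.0
(0.62, -0.01, 0.3) -1.57 [-0.2   0.36  0.22  1.62 -0.08  1.18 -1.54] 0.0
(0.62, -0.01, 0.3) 1.57 [-0.2   0.36  0.22  1.62 -0.08  1.18  1.6 ] 0.0
```

```bash
python3 - <<'E'
from fk import *
d(((.45,-.05,.34),down(-.29)))
E
sed -i 's/for v in("scene","top"):/for v in("scene","top"):\n  pass\nfor v,f,ss in(("scene","scene5",(1,)),("top","top5",(1,))):/; s/{v}0.png/{f}.png/; s/for s in(1,-1):/for s in ss:/; s/^P=.*/P=np.array([.4854,.0312]); a=-.855/; s/np.arange(-.08,.0901,.01)/np.arange(-.03,.031,.01)/; s/np.arange(-.08,.091,.01)/np.arange(-.03,.031,.01)/' th.py; python3 th.py
```

```text
q [ 1.183  0.934 -0.635  1.614 -0.776  1.668  0.746] pos [ 0.5046 -0.178   0.2944] F [ 0.3 -0.3 -0.5] g 0.699
[ 0.0463 -0.0692  0.1205] [-0.1308 -1.5632  0.1384]
scene 1 [(69619.297, -0.03, 0.001, 0.002), (69709.603, -0.01, 0.0, 0.001), (69778.129, -0.02, 0.001, 0.002), (70016.075, -0.01, 0.001, 0.002)] [69619, 69778, 69710, 70139, 70191, 70168, 70149]
top 1 [(1925.348, 0.01, -0.001, 0.0), (1933.916, 0.02, -0.001, 0.0), (1964.594, 0.02, -0.001, 0.001), (2024.072, 0.01, -0.001, 0.001)] [2815, 2703, 2483, 2562, 1925, 1934, 2209]
```

drive_tool(targets="0.5 0.046 -0.069 0.12 -0.131 -1.563 0.138;0.5 0.046 -0.069 0.12 -0.131 -1.563 0.138;0.5 0.046 -0.069 0.12 -0.131 -1.563 0.138;0.5 0.046 -0.069 0.12 -0.131 -1.563 0.138;0.5 0.046 -0.069 0.12 -0.131 -1.563 0.138;0.5 0.046 -0.069 0.12 -0.131 -1.563 0.138;0.5 0.046 -0.069 0.12 -0.131 -1.563 0.138;0.5 0.046 -0.069 0.12 -0.131 -1.563 0.138")

```text
t: 14.02
tool_pos: [0.4494, -0.0515, 0.3363]
tool_rot: [-2.127, -1.665, -0.587]
wrist_force: [1.1, 0.7, -1.0]
gripper_width: 0.498
```

Run:
```python
from fk import *
d(((.45,-.0,.34),down(-.29)))
```

```text
q [ 1.006  0.167 -0.657  1.922 -0.486  1.235  0.306] pos [ 0.4494 -0.0515  0.3363] F [ 1.1  0.7 -1. ] g 0.498
[ 0.0442 -0.0114  0.0243] [-0.0517 -0.5661  0.0464]
```

drive_tool(targets="0.5 0.044 -0.011 0.024 -0.052 -0.566 0.046;0.5 0.044 -0.011 0.024 -0.052 -0.566 0.046;0.5 0.044 -0.011 0.024 -0.052 -0.566 0.046;0.5 0.044 -0.011 0.024 -0.052 -0.566 0.046;0.5 0.044 -0.011 0.024 -0.052 -0.566 0.046;0.5 0.044 -0.011 0.024 -0.052 -0.566 0.046")

```text
t: 14.52
tool_pos: [0.4504, 0.004, 0.3405]
tool_rot: [-2.506, -1.888, -0.006]
wrist_force: [-0.3, 0.7, 0.8]
gripper_width: 0.498
```

Run:
```python
from fk import *
d(((.4125,.225,.17),down(-.29)))
```

```text
q [ 0.687  0.077 -0.792  1.888  0.053  1.198 -0.402] pos [0.4504 0.004  0.3405] F [-0.3  0.7  0.8] g 0.498
[ 0.201  -0.0973  0.1716] [-0.0007 -0.0055  0.0105]
```

drive_tool(targets="0.5 0.201 -0.097 0.03 0 -0.005 0.01;0.5 0.201 -0.097 0.03 0 -0.005 0.01;0.5 0.201 -0.097 0.03 0 -0.005 0.01;0.5 0.201 -0.097 0.03 0 -0.005 0.01;0.5 0.201 -0.097 0.06 0 -0.005 0.01;0.5 0.201 -0.097 0.12 0 -0.005 0.01;0.5 0.201 -0.097 0.172 0 -0.005 0.01;0.5 0.201 -0.097 0.172 0 -0.005 0.01")

```text
t: 15.18
tool_pos: [0.4143, 0.2206, 0.172]
tool_rot: [-2.523, -1.865, 0.001]
wrist_force: [1.1, -1.1, -0.3]
gripper_width: 0.502
```

Run:
```python
from fk import *
d(((.4125,.225,.12),down(-.29)),((.4125,.225,.06),down(-.29)))
```

```text
q [ 0.18   0.388 -0.873  2.044  0.381  0.878 -1.203] pos [0.4143 0.2206 0.172 ] F [ 1.1 -1.1 -0.3] g 0.502
[ 0.0036 -0.0028  0.052 ] [-0.0035 -0.0022 -0.0078]
[ 0.0035 -0.0026  0.112 ] [-0.0035 -0.0022 -0.0078]
```

drive_tool(targets="0.5 0.0035 -0.003 0.03 -0.003 -0.002 -0.008;0.5 0.0035 -0.003 0.06 -0.003 -0.002 -0.008;0.5 0.0035 -0.003 0.08 -0.003 -0.002 -0.008;0.5 0.0035 -0.003 0.1 -0.003 -0.002 -0.008;0.5 0.0035 -0.003 0.11 -0.003 -0.002 -0.008;0.5 0.0035 -0.003 0.11 -0.003 -0.002 -0.008;0.5 0.0035 -0.003 0.11 -0.003 -0.002 -0.008")

```text
t: 15.77
tool_pos: [0.4128, 0.2248, 0.0642]
tool_rot: [2.519, 1.876, -0.001]
wrist_force: [0.4, -0.0, 0.4]
gripper_width: 0.496
```

drive_tool(targets="0 0 0 0 0 0 0;0 0 0 0 0 0 0;0 0 0 0 0 0 0;0 0 0 0 0 0 0;0 0 0 0 0 0 0;0 0 0 0 0 0 0")

```text
t: 16.27
tool_pos: [0.4138, 0.2256, 0.0657]
tool_rot: [2.517, 1.875, 0.005]
wrist_force: [-1.1, -2.1, 7.4]
gripper_width: 0.258
```

Run:
```python
from fk import *
d(((.4125,.225,.061),down(-.29)))
```

```text
q [ 0.021  0.556 -0.719  2.112  0.593  0.677 -1.39 ] pos [0.4138 0.2256 0.0657] F [-1.1 -2.1  7.4] g 0.258
[-0.001  -0.0011  0.0047] [ 0.0038 -0.0008 -0.0003]
```

drive_tool(targets="0 0 0 -0.02 0 0 0;0 0 0 -0.04 0 0 0;0 0 0 -0.07 0 0 0;0 0 0 -0.11 0 0 0;0 0 0 -0.15 0 0 0;0 0 0 -0.19 0 0 0;0 0 0 -0.21 0 0 0;0 0 0 -0.21 0 0 0")

```text
t: 16.93
tool_pos: [0.4148, 0.2271, 0.2793]
tool_rot: [2.515, 1.874, 0.015]
wrist_force: [0.7, 0.2, -2.0]
gripper_width: 0.257
```

Run:
```python
from fk import *
d(((.6174,-.0144,.27),down(-.29)))
```

```text
q [ 0.291  0.238 -0.975  1.927  0.229  1.081 -1.068] pos [0.4148 0.2271 0.2793] F [ 0.7  0.2 -2. ] g 0.257
[-0.1734  0.2632  0.0111] [ 0.0101 -0.0046 -0.0003]
```

drive_tool(targets="0 -0.173 0.263 0.01 0.01 -0.005 0;0 -0.173 0.263 0.01 0.01 -0.005 0;0 -0.173 0.263 0.01 0.01 -0.005 0;0 -0.173 0.263 0.01 0.01 -0.005 0;0 -0.173 0.263 0.01 0.01 -0.005 0;0 -0.173 0.263 0.01 0.01 -0.005 0;0 -0.173 0.263 0.01 0.01 -0.005 0;0 -0.173 0.263 0.01 0.01 -0.005 0")

```text
t: 17.6
tool_pos: [0.6168, -0.0213, 0.2625]
tool_rot: [-2.522, -1.868, 0.018]
wrist_force: [-0.2, 0.4, -1.5]
gripper_width: 0.259
```

Run:
```python
from fk import *
d(((.6174,-.0144,.19),down(-.29)))
```

```text
q [ 0.537  0.518 -0.781  1.608  0.388  1.189 -0.625] pos [ 0.6168 -0.0213  0.2625] F [-0.2  0.4 -1.5] g 0.259
[ 0.0073 -0.0008  0.0724] [-0.0094  0.0076 -0.0056]
```

drive_tool(targets="0 0.007 -0.001 0.03 -0.009 0.007 -0.005;0 0.007 -0.001 0.06 -0.009 0.007 -0.005;0 0.007 -0.001 0.073 -0.009 0.007 -0.005;0 0.007 -0.001 0.073 -0.009 0.007 -0.005;0 0.007 -0.001 0.073 -0.009 0.007 -0.005")

```text
t: 18.02
tool_pos: [0.6151, -0.0084, 0.1913]
tool_rot: [-2.512, -1.883, -0.001]
wrist_force: [-0.8, 0.1, -1.4]
gripper_width: 0.257
```

Run:
```python
from fk import *
d(((.6174,-.0144,.17),down(-.29)))
a=r.snapshot("scene"); b=r.snapshot("top"); cv2.imwrite("pics/scene6.png",a); cv2.imwrite("pics/top6.png",b)
T=np.linspace(0,6.283,50); s=r.state(); out=[]
M=R.from_rotvec(s["tool_rot"]).as_matrix(); o=s["tool_pos"]+M[:,2]*.0157-[.0012,-.001,0]
for v,im in(("scene",a),("top",b)):
    x0,y0=(proj(v,(.616,-.013,.13))[0]-[30,35]).astype(int); I=crop(im,x0,y0,70,75,5)
    for c,rr,z,col in(((.616,-.0128),.01,.118,(255,0,0)),(o,.017,o[2],(0,255,0)),(o+.042*M[:,2],.0075,o[2]-.042,(0,0,255))):
        C=proj(v,np.c_[c[0]+rr*np.cos(T),c[1]+rr*np.sin(T),0*T+z]); cv2.polylines(I,[((C-[x0,y0]+.5)*5).astype(int)],1,col,1)
    out.append(I)
cv2.imwrite("pics/v5.png",np.hstack(out))
```

```text
q [ 0.502  0.581 -0.752  1.691  0.445  1.049 -0.679] pos [ 0.6151 -0.0084  0.1913] F [-0.8  0.1 -1.4] g 0.257
[-0.0052  0.0039  0.0213] [-0.0009 -0.0016  0.0057]
```

View pics/v5.png

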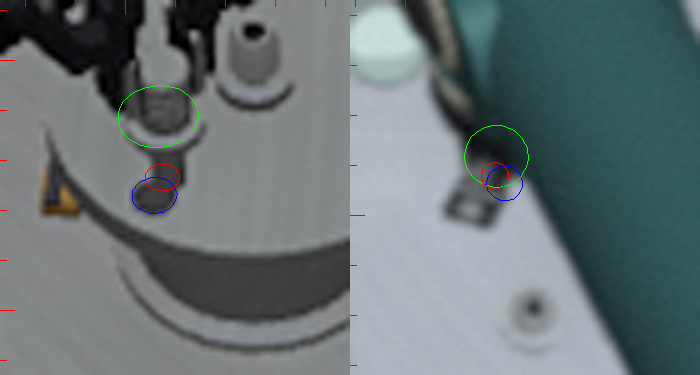

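drive_tool(targets="0 -0.005 0.004 0 0 0 0.005;0 -0.005 0.004 0 0 0 0.005;0 -0.005 0.004 0.004 0 0 0.005;0 -0.005 0.004 0.008 0 0 0.005;0 -0.005 0.004 0.008 0 0 0.005")

```text
t: 18.53
tool_pos: [0.6175, -0.0147, 0.1831]
tool_rot: [-2.518, -1.876, -0.001]
wrist_force: [-0.2, -0.2, -1.5]
gripper_width: 0.26
```

Run:
```python
from fk import *
d(((.6174,-.0144,.17),down(-.29)))
```

```text
q [ 0.505  0.592 -0.744  1.692  0.453  1.037 -0.68 ] pos [ 0.6175 -0.0147  0.1831] F [-0.2 -0.2 -1.5] g 0.26
[ 0.0003 -0.0002  0.0131] [-0.0003 -0.0014 -0.0001]
```

drive_tool(targets="0 0 0 0.003 0 0 0;0 0 0 0.006 0 0 0;0 0 0 0.009 0 0 0;0 0 0 0.012 0 0 0;0 0 0 0.015 0 0 0;0 0 0 0.018 0 0 0;0 0 0 0.021 0 0 0;0 0 0 0.021 0 0 0")

```text
t: 19.2
tool_pos: [0.618, -0.0156, 0.1626]
tool_rot: [2.519, 1.876, 0.001]
wrist_force: [-1.2, -3.6, -0.6]
gripper_width: 0.255
```

Run:
```python
from fk import *
d(((.6174,-.0144,.134),down(-.29)))
```

```text
q [ 0.495  0.615 -0.729  1.707  0.473  1.003 -0.695] pos [ 0.618  -0.0156  0.1626] F [-1.2 -3.6 -0.6] g 0.255
[ 0.001  -0.0009  0.0286] [ 0.0007 -0.0002 -0.0007]
```

drive_tool(targets="0 -0.001 0 0.003 0 0 0;0 -0.001 0 0.006 0 0 0;0 -0.001 0 0.01 0 0 0;0 -0.001 0 0.014 0 0 0;0 -0.001 0 0.018 0 0 0;0 -0.001 0 0.022 0 0 0;0 -0.001 0 0.025 0 0 0;0 -0.001 0 0.025 0 0 0")

```text
t: 19.87
tool_pos: [0.6173, -0.0166, 0.1365]
tool_rot: [-2.519, -1.876, -0.0]
wrist_force: [-1.1, -4.8, -2.4]
gripper_width: 0.259
```

Run:
```python
from fk import *
d(((.6174,-.0144,.134),down(-.29)))
```

```text
q [ 0.483  0.645 -0.71   1.725  0.498  0.96  -0.712] pos [ 0.6173 -0.0166  0.1365] F [-1.1 -4.8 -2.4] g 0.259
[ 0.0021 -0.0006  0.0025] [-0.0004 -0.0004 -0.0008]
```

drive_tool(targets="0 -0.001 0 0.002 0 0 0;0 -0.001 0 0.003 0 0 0;0 -0.001 0 0.0035 0 0 0;0 -0.001 0 0.0035 0 0 0")

```text
t: 20.2
tool_pos: [0.6174, -0.0168, 0.1341]
tool_rot: [-2.519, -1.877, -0.002]
wrist_force: [-1.6, -4.3, -0.0]
gripper_width: 0.261
```

drive_tool(targets="0.5 0 0 0 0 0 0;0.5 0 0 0 0 0 0;0.5 0 0 0 0 0 0;0.5 0 0 0 0 0 0;0.5 0 0 0 0 0 0")

```text
t: 20.62
tool_pos: [0.6178, -0.0155, 0.1346]
tool_rot: [-2.518, -1.878, -0.005]
wrist_force: [-0.2, 1.6, -0.1]
gripper_width: 0.497
```

drive_tool(targets="0.5 0 0 -0.02 0 0 0;0.5 0 0 -0.06 0 0 0;0.5 0 0 -0.1 0 0 0;0.5 0 0 -0.14 0 0 0;0.5 0.04 -0.04 -0.16 0 0 0;0.5 0.07 -0.07 -0.16 0 0 0;0.5 0.11 -0.11 -0.16 0 0 0;0.5 0.14 -0.14 -0.16 0 0 0")

```text
t: 21.28
tool_pos: [0.5385, 0.1295, 0.2951]
tool_rot: [2.519, 1.876, 0.006]
wrist_force: [0.5, 1.2, -0.6]
gripper_width: 0.499
```

Run:
```python
from fk import *
d(((.512,-.104,.3),down(-.29)),((.512,-.104,.3),down(-.6)))
a=r.snapshot("scene"); b=r.snapshot("top"); cv2.imwrite("pics/scene7.png",a); cv2.imwrite("pics/top7.png",b)
cv2.imwrite("pics/v6.png",np.hstack([crop(a,215,155,100,80,4),crop(b,254,180,85,80,4)]))
```

```text
q [ 0.395  0.379 -0.873  1.73   0.311  1.175 -0.854] pos [0.5385 0.1295 0.2951] F [ 0.5  1.2 -0.6] g 0.499
[-0.2313  0.0415 -0.0055] [ 0.0025 -0.003  -0.0006]
[-0.2313  0.0415 -0.0055] [ 0.0021 -0.0033  0.3094]
```

View pics/v6.png

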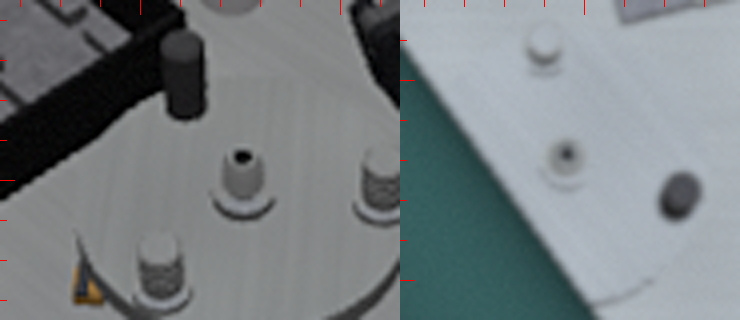

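Both crops show the bolt standing upright with its collar on the cover at hole 1, and the pin upright with its shoulder on the cover at hole 2. That was the twelfth picture viewed, so everything from here is numeric. Next I grip the pin's handle from above.

Run:
```python
from fk import *
im=cv2.cvtColor(cv2.imread("pics/top7.png"),cv2.COLOR_BGR2GRAY); sub=im[218:240,314:338]; m=sub<120
ys,xs=np.nonzero(m); print("top handle blob rows",ys.min()+218,ys.max()+218,"cols",xs.min()+314,xs.max()+314,"centroid",xs.mean()+314,ys.mean()+218)
print("pred centroid(mid-handle) of robot (.5125,-.1045)-offset:",proj("top",(.5113,-.1035,.15)),"top",proj("top",(.5113,-.1035,.173)))
d(((.5125,-.1045,.3),down(-1.25)))
```

```text
top handle blob rows 223 234 cols 319 328 centroid 323.3829787234043 228.80851063829786
pred centroid(mid-handle) of robot (.5125,-.1045)-offset: [[323.21765766 228.34053863]] top [[324.0265027  226.80335104]]
q [ 0.39   0.377 -0.88   1.732  0.309  1.176 -0.853] pos [0.5354 0.1359 0.2958] F [ 0.9  0.7 -0.3] g 0.504
[-0.2374  0.0439 -0.0053] [-0.0012 -0.0051  0.9723]
```

Pin position confirmed to within 1 mm.

drive_tool(targets="0.6 -0.237 0.044 -0.005 0 -0.005 0.972;0.6 -0.237 0.044 -0.005 0 -0.005 0.972;0.6 -0.237 0.044 -0.005 0 -0.005 0.972;0.6 -0.237 0.044 -0.005 0 -0.005 0.972;0.6 -0.237 0.044 -0.005 0 -0.005 0.972;0.6 -0.237 0.044 -0.005 0 -0.005 0.972;0.6 -0.237 0.044 -0.005 0 -0.005 0.972;0.6 -0.237 0.044 -0.005 0 -0.005 0.972")

```text
t: 22.05
tool_pos: [0.5134, -0.1149, 0.2987]
tool_rot: [3.105, 0.465, -0.003]
wrist_force: [1.1, 1.8, 0.3]
gripper_width: 0.599
```

Run:
```python
from fk import *
d(((.5125,-.1045,.2),down(-1.25)))
```

```text
q [ 0.687  0.259 -0.626  1.794  0.168  1.143 -1.267] pos [ 0.5134 -0.1149  0.2987] F [1.1 1.8 0.3] g 0.599
[ 0.0024 -0.0104  0.0987] [ 0.0015  0.0024 -0.0232]
```

drive_tool(targets="0.6 0 0 0 0 0 0;0.6 0 0 0.03 0 0 0;0.6 0 0 0.06 0 0 0;0.6 0 0 0.09 0 0 0;0.6 0 0 0.1 0 0 0;0.6 0 0 0.1 0 0 0;0.6 0 0 0.1 0 0 0")

```text
t: 22.63
tool_pos: [0.5141, -0.1116, 0.1994]
tool_rot: [3.103, 0.486, -0.003]
wrist_force: [0.3, -0.0, 0.9]
gripper_width: 0.6
```

Run:
```python
from fk import *
d(((.5125,-.1045,.132),down(-1.25)))
```

```text
q [ 0.642  0.371 -0.599  1.904  0.257  0.944 -1.338] pos [ 0.5141 -0.1116  0.1994] F [ 0.3 -0.   0.9] g 0.6
[ 0.0007 -0.0073  0.0674] [ 0.0007  0.0019 -0.0098]
```

drive_tool(targets="0.6 0.001 -0.007 0 0 0 -0.01;0.6 0.001 -0.007 0.02 0 0 -0.01;0.6 0.001 -0.007 0.04 0 0 -0.01;0.6 0.001 -0.007 0.06 0 0 -0.01;0.6 0.001 -0.007 0.066 0 0 -0.01;0.6 0.001 -0.007 0.066 0 0 -0.01;0.6 0.001 -0.007 0.066 0 0 -0.01")

```text
t: 23.22
tool_pos: [0.5133, -0.105, 0.1341]
tool_rot: [3.1, 0.499, -0.001]
wrist_force: [1.1, 0.1, 0.2]
gripper_width: 0.6
```

Run:
```python
from fk import *
d(((.5125,-.1045,.132),down(-1.25)))
```

```text
q [ 0.593  0.457 -0.562  1.962  0.333  0.813 -1.406] pos [ 0.5133 -0.105   0.1341] F [1.1 0.1 0.2] g 0.6
[-0.0006 -0.0007  0.0021] [ 0.002   0.0007 -0.0013]
```

Run:
```python
from fk import *
P=np.array([.4854,.0312])
for f in("0","5","7"):
    im=255-cv2.cvtColor(cv2.imread(f"pics/top{f}.png"),cv2.COLOR_BGR2GRAY).astype(float)
    s=im[211:224,288:302]; w=np.clip(s-np.sort(s.ravel())[-14],0,None); yy,xx=np.mgrid[211:224,288:302]; c=((xx*w).sum()/w.sum(),(yy*w).sum()/w.sum())
    n=back("top",c,.154)[0]; print(f,np.round(c,2),n.round(4),"az",np.arctan2(*(n[:2]-P)[::-1]).round(4))
# bolt in hole1 height: grip top in scene7 and fitted bolt for comparison
for nm,p in(("hole1 bolt top",(.616,-.0138,.158)),("fitted",(.4854,.0312,.158))): print(nm,proj("scene",p).round(1),proj("top",p).round(1))
im=cv2.cvtColor(cv2.imread("pics/scene7.png"),cv2.COLOR_BGR2GRAY); print(im[208:236,252:258].T)
```

```text
0 [294.09 216.8 ] [ 0.5413 -0.025   0.154 ] az -0.7882
5 [295.24 218.  ] [ 0.538  -0.0281  0.154 ] az -0.845
7 [295.26 218.02] [ 0.538  -0.0281  0.154 ] az -0.8457
hole1 bolt top [[254.2 215.1]] [[290.1 189.5]]
fitted [[310.5 193.6]] [[272.9 236.9]]
[[129 130 130 130 130 133 135 135 135 134 136 133 121  87  67  76  72  66
   74  64  61 110 141 127  84  71  66  59]
 [131 131 131 130 132 135 136 135 134 135 136 138 131  90  69  75  67  80
   78  69  56  88 129 132  85  81  79  59]
 [131 132 131 131 132 135 136 137 136 136 137 139 132  93  76  74  68  82
   73  63  57  71 124 141  93  84  88  65]
 [130 130 131 129 127 133 138 137 137 136 136 140 133  92  79  76  70  90
   78  67  63  65 120 146  98  82 111  87]
 [129 130 129 129 129 135 138 136 135 136 137 136 130  93  64  81  76  81
   76  67  60  78 127 148  99  78 130 110]
 [129 129 129 129 131 136 138 138 138 138 140 133 115  93  68  83  75  70
   87  74  51  92 135 131  79  89 137 131]]
```

drive_tool(targets="0 0 0 0 0 0 0;0 0 0 0 0 0 0;0 0 0 0 0 0 0;0 0 0 0 0 0 0;0 0 0 0 0 0 0;0 0 0 0 0 0 0")

```text
t: 23.72
tool_pos: [0.513, -0.1046, 0.1343]
tool_rot: [3.1, 0.499, -0.001]
wrist_force: [-1.2, 1.9, 5.3]
gripper_width: 0.292
```

drive_tool(targets="0 0 0 -0.01 0 0 0;0 0 0 -0.025 0 0 0;0 0 0 -0.05 0 0 0;0 0 0 -0.08 0 0 0;0 0 0 -0.12 0 0 0;0 0 0 -0.16 0 0 0;0 0 0 -0.2 0 0 0;0 0 0 -0.2 0 0 0")

```text
t: 24.38
tool_pos: [0.5164, -0.1048, 0.3419]
tool_rot: [3.094, 0.498, 0.017]
wrist_force: [1.2, 0.7, -0.6]
gripper_width: 0.286
```

Run:
```python
from fk import *
d(((.56,.05,.33),down(-1.25)),((.6108,.1984,.33),down(-1.25)))
```

```text
q [ 0.694  0.217 -0.649  1.742  0.145  1.216 -1.244] pos [ 0.5164 -0.1048  0.3419] F [ 1.2  0.7 -0.6] g 0.286
[ 0.0899 -0.1334  0.0114] [ 0.0097 -0.0094 -0.0018]
[ 0.1847 -0.2584  0.0111] [ 0.0097 -0.0094 -0.0018]
```

drive_tool(targets="0 0.185 -0.258 0.011 0.01 -0.01 0;0 0.185 -0.258 0.011 0.01 -0.01 0;0 0.185 -0.258 0.011 0.01 -0.01 0;0 0.185 -0.258 0.011 0.01 -0.01 0;0 0.185 -0.258 0.011 0.01 -0.01 0;0 0.185 -0.258 0.011 0.01 -0.01 0;0 0.185 -0.258 0.011 0.01 -0.01 0;0 0.185 -0.258 0.011 0.01 -0.01 0")

```text
t: 25.05
tool_pos: [0.607, 0.2027, 0.3213]
tool_rot: [-3.092, -0.503, 0.021]
wrist_force: [-0.4, 1.1, -2.1]
gripper_width: 0.292
```

```bash
cat >> fk.py <<'E'
def lean(az,t):
    z=np.array([np.sin(t)*np.cos(az),np.sin(t)*np.sin(az),-np.cos(t)]); y=np.array([np.sin(az),-np.cos(az),0]); return np.c_[np.cross(y,z),y,z]
POT=np.array([.6108,.1984,0])
def pot(off,h,az=.315,t=.6):
    M=lean(az,t); return POT+off*np.array([np.cos(az),np.sin(az),0])+[0,0,h]-.111*M[:,2],M
E
python3 - <<'E'
from fk import *
d(pot(.0,.15),pot(.02,.1),pot(.022,.012))
p=fit(); q=np.array(r.state()["joint_positions"])
for a in(pot(0,.15),pot(.022,.012)): g,e=ik(a[0],a[1],p,q); print(np.round(g,2),e)
# pot centre check from scene: rim ellipse by dark/bright? print projection of the rim
print(proj("scene",[(.6096,.1994,.066)]))
E
```

```text
q [ 0.124  0.489 -0.711  1.48   0.31   1.301 -1.862] pos [0.607  0.2027 0.3213] F [-0.4  1.1 -2.1] g 0.292
[-0.0595  0.0057  0.0803] [-0.0131  0.612   0.0041]
[-0.0389  0.0064  0.1301] [-0.0131  0.612   0.0041]
[-0.0358  0.0074  0.218 ] [-0.0131  0.612   0.0041]
[ 0.14  0.16 -0.57  2.19  0.54  0.26 -2.14] 2.8758112176383596e-06
[-0.1   0.42 -0.33  2.18  1.35  0.15 -2.92] 0.022602441939284196
[[327.64275399 295.63237087]]
```

Run:
```python
from fk import *
d(pot(-.0,.12,t=-.55),pot(-.022,.012,t=-.55))
p=fit(); q=np.array(r.state()["joint_positions"])
for t in(-.55,-.4,.3):
  for a in(pot(0,.12,t=t),pot(-.022*np.sign(-t),.012,t=t)): g,e=ik(a[0],a[1],p,q); print(t,np.round(a[0],3),np.round(g,2),round(e,5))
```

```text
q [ 0.124  0.489 -0.711  1.48   0.31   1.301 -1.862] pos [0.607  0.2027 0.3213] F [-0.4  1.1 -2.1] g 0.292
[0.0615 0.0069 0.1059] [-0.0087 -0.538   0.0105]
[0.0408 0.008  0.2141] [-0.0087 -0.538   0.0105]
-0.55 [0.666 0.216 0.215] [-0.19  0.95 -0.37  0.94  0.21  1.84 -1.76] 1e-05
-0.55 [0.645 0.21  0.107] [-0.09  1.04 -0.55  1.08  0.36  1.67 -1.85] 0.0
-0.4 [0.652 0.212 0.222] [-0.06  0.86 -0.6   1.12  0.34  1.67 -1.86] 0.0
-0.4 [0.631 0.205 0.114] [-0.04  0.92 -0.57  1.27  0.37  1.47 -1.88] 0.0
0.3 [0.58  0.188 0.226] [ 0.19  0.36 -0.69  1.91  0.41  0.69 -1.97] 0.0
0.3 [0.601 0.195 0.118] [ 0.04  0.52 -0.52  1.95  0.6   0.5  -2.14] 0.0
```

Run:
```python
from fk import *
d(pot(-.005,.11,t=-.45),pot(-.022,.02,t=-.45))
```

```text
q [ 0.124  0.489 -0.711  1.48   0.31   1.301 -1.862] pos [0.607  0.2027 0.3213] F [-0.4  1.1 -2.1] g 0.292
[0.0469 0.0069 0.1107] [-0.0092 -0.438   0.01  ]
[0.0309 0.0077 0.2009] [-0.0092 -0.438   0.01  ]
```

drive_tool(targets="0 0.02 0.007 0 -0.009 -0.12 0.01;0 0.035 0.007 0.02 -0.009 -0.24 0.01;0 0.047 0.007 0.04 -0.009 -0.36 0.01;0 0.047 0.007 0.07 -0.009 -0.438 0.01;0 0.047 0.007 0.1 -0.009 -0.438 0.01;0 0.047 0.007 0.11 -0.009 -0.438 0.01;0 0.047 0.007 0.11 -0.009 -0.438 0.01;0 0.047 0.007 0.11 -0.009 -0.438 0.01")

```text
t: 25.72
tool_pos: [0.6528, 0.2064, 0.2121]
tool_rot: [2.96, 0.463, -0.676]
wrist_force: [0.4, -0.7, -1.7]
gripper_width: 0.291
```

Run:
```python
from fk import *
d(pot(-.02,.07,t=-.45),pot(-.022,.016,t=-.45))
g=lambda im:cv2.cvtColor(im,cv2.COLOR_BGR2GRAY).astype(int)
b=r.snapshot("scene"); cv2.imwrite("pics/scene8.png",b); b=g(b)-g(cv2.imread("pics/scene0.png"))
s=r.state(); M=R.from_rotvec(s["tool_rot"]).as_matrix(); t=s["tool_pos"]+.111*M[:,2]; print("tip",t.round(4),proj("scene",t-[.0012,-.001,0]).round(1), "shank", proj("scene",t-.05*M[:,2]-[.0012,-.001,0]).round(1))
u,v=proj("scene",t)[0].astype(int); print(u-9,v-16); print(b[v-16:v+8,u-9:u+10])
```

```text
q [-0.058  0.897 -0.596  1.091  0.349  1.713 -1.855] pos [0.6528 0.2064 0.2121] F [ 0.4 -0.7 -1.7] g 0.291
[ 0.0055 -0.0054  0.0441] [-0.0003 -0.0009 -0.0045]
[ 0.0272 -0.0055  0.0937] [-0.0003 -0.0009 -0.0045]
tip [0.6077 0.1918 0.1135] [[328.  281.3]] shank [[325.4 278. ]]
318 265
[[ -87  -87  -96  -72  -38  -36  -48  -79  -94  -52  -64    1  -19  -76
  -101 -111 -110 -117  -23]
 [ -85  -85  -97  -75  -43  -37  -48  -55  -55  -47  -10    2  -45  -93
  -107 -108 -110 -114  -79]
 [ -88  -86  -94  -78  -44  -38  -50  -47  -43  -33    3  -23  -73  -97
  -110 -109 -107 -114 -108]
 [ -92  -87  -91  -82  -47  -40  -44  -43  -48  -40  -30  -56  -88 -101
  -107 -106 -107 -109 -103]
 [ -94  -89  -91  -96  -47  -38  -44  -42  -57  -77  -76  -83  -98 -107
  -109 -110 -105 -110 -106]
 [ -93  -92  -95  -98  -64  -42  -40  -49  -73  -93 -104 -100 -110 -111
  -104 -112 -104 -103  -87]
 [ -92  -90  -94 -100  -89  -62  -60  -74  -89  -92  -92 -103 -111 -113
  -109 -104 -109  -94  -69]
 [ -94  -91  -92  -95  -98  -91  -91  -99 -100  -93  -82  -90 -106 -112
  -111 -108 -108  -84  -58]
 [ -93  -94  -94
[... 884 characters left out ...]
 [-111 -118 -116 -123 -124  -76  -79  -95  -99  -95  -88  -87  -16    1
     9  -34  -96 -111 -106]
 [-122 -125 -107  -80  -23    3    2   -3   -2   -3  -18   -9   16   26
    27  -24  -98 -121 -112]
 [ -79  -51  -12    0   19   25   22   22   23   23   16   16   19   19
    20    9  -19  -74 -116]
 [   0    8   19   22   19   16   17   17   17   18   18   17   16   16
    19   21   18  -15  -71]
 [  22   22   17   18   15   13   14   14   12   12   12   13   14   15
    16   18   20   14   -1]
 [  18   15   15   12   10   10    9    8    8    8   10    9   11   12
    11   14   16   19   19]
 [  14   11   13    6    9    7    9    7    9    8    9    8    7    7
     7   10   12   15   18]]
```

drive_tool(targets="0 0.003 -0.005 0.02 0 0 0;0 0.006 -0.005 0.044 0 0 0;0 0.015 -0.005 0.065 0 0 0;0 0.022 -0.005 0.082 0 0 0;0 0.025 -0.005 0.09 0 0 0;0 0.025 -0.005 0.09 0 0 0;0 0.025 -0.005 0.09 0 0 0")

```text
t: 26.35
tool_pos: [0.6364, 0.2063, 0.121]
tool_rot: [2.961, 0.463, -0.672]
wrist_force: [1.3, 0.3, -1.6]
gripper_width: 0.293
```

Run:
```python
from fk import *
d(pot(-.022,.01,t=-.45))
s=r.state(); M=R.from_rotvec(s["tool_rot"]).as_matrix(); print("tip",(s["tool_pos"]+.111*M[:,2]-POT).round(4))
```

```text
q [-0.049  0.952 -0.583  1.207  0.375  1.552 -1.882] pos [0.6364 0.2063 0.121 ] F [ 1.3  0.3 -1.6] g 0.293
[ 0.0043 -0.0005  0.0102] [-0.0002 -0.003  -0.005 ]
tip [-0.02   -0.007   0.0209]
```

drive_tool(targets="0 0.001 0 0.003 0 0 0;0 0.002 0 0.006 0 0 0;0 0.003 0 0.009 0 0 0;0 0.003 0 0.009 0 0 0")

```text
t: 26.68
tool_pos: [0.6349, 0.2063, 0.1093]
tool_rot: [2.961, 0.463, -0.674]
wrist_force: [3.7, 1.2, -0.6]
gripper_width: 0.287
```

drive_tool(targets="0.6 0 0 0 0 0 0;0.6 0 0 0 0 0 0;0.6 0 0 0 0 0 0;0.6 0 0 0 0 0 0;0.6 0 0 0 0 0 0")

```text
t: 27.1
tool_pos: [0.6339, 0.2055, 0.109]
tool_rot: [2.958, 0.463, -0.679]
wrist_force: [-0.2, -0.7, 0.2]
gripper_width: 0.599
```

drive_tool(targets="0.6 0 0 -0.03 0 0 0;0.6 0 0 -0.07 0 0 0;0.6 0 0 -0.11 0 0 0;0.6 0 0 -0.15 0 0 0;0.6 0 0 -0.18 0 0.1 0;0.6 0 0 -0.18 0 0.2 0;0.6 0 0 -0.18 0 0.33 0;0.6 0 0 -0.18 0 0.45 0")

```text
t: 27.77
tool_pos: [0.7092, 0.231, 0.2722]
tool_rot: [3.103, 0.487, 0.011]
wrist_force: [-0.1, 0.3, 0.2]
gripper_width: 0.603
```

Run:
```python
from fk import *
d(((.45,.32,.27),down(-.29)))
g=lambda im:cv2.cvtColor(im,cv2.COLOR_BGR2GRAY)
for v in("scene","top"):
    im=r.snapshot(v); cv2.imwrite(f"pics/{v}9.png",im); df=cv2.absdiff(im,cv2.imread(f"pics/{v}0.png")).max(2)
    c=proj(v,(.6096,.1994,.08))[0].astype(int); x0,y0=c-[32,40]; s=df[y0:y0+70,x0:x0+70]
    print(v,c,x0,y0)
    for rr in s[::2,::1]: print("".join("#" if p>45 else "." for p in rr))
```

```text
q [-0.023  0.679 -0.581  1.261  0.369  1.298 -1.856] pos [0.7092 0.231  0.2722] F [-0.1  0.3  0.2] g 0.603
[-0.2194 -0.1642  0.0004] [ 0.0047 -0.0059 -0.9692]
scene [328 292] 296 252
#################################################.....................
#############################################...#.....................
###############################################...#.........##........
###############################################....####...#######.....
######.############################################....##..#######....
######......################################..########....#..####.....
######............########################......###########..###......
######...............#####################......###############.......
.#####..................###################......#..##########........
#####....................###################.....#.###########........
#####....................####################...#############.........
####......................#################################...........
###..........................#############################.......
[... 3374 characters left out ...]
............................###....###############..#########
..........................................###############..#########..
........................................###############..########...##
.........................................#############..#######..#####
..........................................##########...######..#######
...........................................########...#####..#########
.............................................#####.........###########
..............................................####........############
................................................##......##############
.......................................................###############
```

Run:
```python
from fk import *
d(((.4334,.2954,.25),down(-.29)))
```

```text
q [-0.022  0.675 -0.582  1.271  0.368  1.303 -1.855] pos [0.7035 0.2294 0.271 ] F [-0.8  0.3 -0. ] g 0.606
[-0.2363 -0.1465  0.0211] [ 0.0025  0.0044 -0.966 ]
```

drive_tool(targets="0.5 -0.236 -0.146 0.02 0 0 -0.966;0.5 -0.236 -0.146 0.02 0 0 -0.966;0.5 -0.236 -0.146 0.02 0 0 -0.966;0.5 -0.236 -0.146 0.02 0 0 -0.966;0.5 -0.236 -0.146 0.02 0 0 -0.966;0.5 -0.236 -0.146 0.02 0 0 -0.966;0.5 -0.236 -0.146 0.02 0 0 -0.966;0.5 -0.236 -0.146 0.02 0 0 -0.966")

```text
t: 28.53
tool_pos: [0.4333, 0.2994, 0.2516]
tool_rot: [2.508, 1.889, -0.006]
wrist_force: [-0.4, -0.2, -0.1]
gripper_width: 0.499
```

Run:
```python
from fk import *
d(((.4334,.2954,.12),down(-.29)))
g=lambda im:cv2.cvtColor(im,cv2.COLOR_BGR2GRAY)
for v in("scene",):
    im=r.snapshot(v); cv2.imwrite(f"pics/{v}10.png",im); df=cv2.absdiff(im,cv2.imread(f"pics/{v}0.png")).max(2)
    x0,y0=296,252; s=df[y0:y0+70,x0:x0+70]
    for rr in s[::2,::1]: print("".join("#" if p>45 else "." for p in rr))
```

```text
q [ 0.082  0.4   -0.934  1.835  0.362  1.092 -1.266] pos [0.4333 0.2994 0.2516] F [-0.4 -0.2 -0.1] g 0.499
[-0.0032  0.0013  0.1317] [-0.001   0.004   0.0105]
......................................................................
......................................................................
......................................................................
......................................................................
......................................................................
......................................................................
......................................................................
......................................................................
......................................................................
......................................................................
......................................................................
......................................................................
......................................................................
..................
[... 843 characters left out ...]
......................####...................................
......................#######...##....................................
....................##############....................................
..................###############.....................................
....................############......................................
......................#########.......................................
..........................####........................................
......................................................................
......................................................................
......................................................................
```

drive_tool(targets="0.5 -0.003 0.001 0.03 0 0.004 0.01;0.5 -0.003 0.001 0.07 0 0.004 0.01;0.5 -0.003 0.001 0.11 0 0.004 0.01;0.5 -0.003 0.001 0.13 0 0.004 0.01;0.5 -0.003 0.001 0.13 0 0.004 0.01;0.5 -0.003 0.001 0.13 0 0.004 0.01")

```text
t: 29.08
tool_pos: [0.4401, 0.2934, 0.1206]
tool_rot: [-2.533, -1.856, -0.0]
wrist_force: [0.3, -0.4, 1.3]
gripper_width: 0.502
```

Run:
```python
from fk import *
d(((.4334,.2954,.064),down(-.29)))
az=.315;rd=np.array([np.cos(az),np.sin(az),0]); C=np.array([.6096,.1994,0])
tip=C-.03*rd+[0,0,.007]
for L in(0,.05,.095,.15):
    p=tip+L*(np.sin(.7)*rd+np.cos(.7)*np.array([0,0,1])); print(L,proj("scene",p).round(1),proj("top",p).round(1))
for v in("scene","top"):
    im=r.snapshot(v); cv2.imwrite(f"pics/{v}11.png",im); df=cv2.absdiff(im,cv2.imread(f"pics/{v}0.png")).max(2)
    x0,y0=(proj(v,(.6196,.2,.08))[0]-[22,24]).astype(int); s=df[y0:y0+44,x0:x0+44]; print(v,x0,y0)
    for rr in s: print("".join("#" if p>45 else "+" if p>18 else "." for p in rr))
```

```text
q [-0.021  0.565 -0.802  1.948  0.534  0.853 -1.415] pos [0.4401 0.2934 0.1206] F [ 0.3 -0.4  1.3] g 0.502
[-0.0002 -0.0069  0.0566] [-0.001  -0.001  -0.0159]
0 [[330.9 297.9]] [[221.3 212.9]]
0.05 [[326.5 301.2]] [[216.7 200. ]]
0.095 [[322.2 304.4]] [[212.4 187.9]]
0.15 [[316.4 308.8]] [[206.9 172.3]]
scene 303 271
............................................
............................................
............................................
............................................
............................................
............................................
............................................
............................................
............................................
............................................
............................................
............................................
............................................
............................................
............................................
............................................
............................................
................
[... 2490 characters left out ...]
.+++.++...++++....+....++
.+++.+++++......+++..+++.++.+++++....+++++++
++++++++++......+++..++++++..++++.....+.++++
+.+++..+++.....+.+++..+++++..+++......++++++
++.+++++++.....+++++...++++..+++.....+.++++.
+++++.+++.+....++++.....+++...+......+...+++
.++++++.++.+.+.++++++...+++...+......++++..+
+..++++.+++++.+.+++.++...+++........++++++++
++++...++++++...+++++++...+.............++++
++.++.+++.+.+......++++...............+.++++
+++.+++++++.++......++.............++.++++++
.++++++++++.++++...................++.++++.+
+++++++++..++++....................++++++++.
+++++++++++.++++................++++..++++++
++++++++++++++++++.............+...+++++.+.+
+++++++++++++++++++.+......+.+++.+++++.++.++
```

The pin lies in the pot as predicted, with its handle over the far rim. Now the second bolt.

drive_tool(targets="0.5 0 -0.007 0 0 0 -0.015;0.5 0 -0.007 0.01 0 0 -0.015;0.5 0 -0.007 0.03 0 0 -0.015;0.5 0 -0.007 0.045 0 0 -0.015;0.5 0 -0.007 0.055 0 0 -0.015;0.5 0 -0.007 0.055 0 0 -0.015;0.5 0 -0.007 0.055 0 0 -0.015")

```text
t: 29.77
tool_pos: [0.4326, 0.2957, 0.066]
tool_rot: [-2.517, -1.879, -0.003]
wrist_force: [-0.4, 0.3, -0.5]
gripper_width: 0.498
```

Run:
```python
from fk import *
d(((.4334,.2954,.064),down(-.29)))
```

```text
q [-0.083  0.636 -0.737  1.988  0.622  0.753 -1.483] pos [0.4326 0.2957 0.066 ] F [-0.4  0.3 -0.5] g 0.498
[-0.      0.0008  0.002 ] [ 0.0005 -0.0019  0.0017]
```

drive_tool(targets="0 0 0 0.001 0 0 0;0 0 0 0.001 0 0 0;0 0 0 0.001 0 0 0;0 0 0 0.001 0 0 0;0 0 0 0.001 0 0 0;0 0 0 0.001 0 0 0")

```text
t: 30.27
tool_pos: [0.4334, 0.296, 0.0659]
tool_rot: [-2.518, -1.878, -0.006]
wrist_force: [-0.0, -0.5, 6.3]
gripper_width: 0.256
```

drive_tool(targets="0 0 0 -0.02 0 0 0;0 0 0 -0.04 0 0 0;0 0 0 -0.07 0 0 0;0 0 0 -0.11 0 0 0;0 0 0 -0.15 0 0 0;0 0 0 -0.19 0 0 0;0 0 0 -0.21 0 0 0;0 0 0 -0.21 0 0 0")

```text
t: 30.93
tool_pos: [0.4341, 0.2968, 0.2797]
tool_rot: [2.517, 1.878, 0.016]
wrist_force: [0.2, 0.1, -2.3]
gripper_width: 0.256
```

Run:
```python
from fk import *
L=[json.loads(x) for x in open("log.jsonl")]
d(((.5125,-.1045,.27),down(-.29)))
```

```text
q [ 0.119  0.361 -0.96   1.813  0.329  1.126 -1.241] pos [0.4341 0.2968 0.2797] F [ 0.2  0.1 -2.3] g 0.256
[-0.3624  0.1894  0.0083] [ 0.0071 -0.0076  0.001 ]
```

drive_tool(targets="0 -0.362 0.189 0.008 0.007 -0.007 0;0 -0.362 0.189 0.008 0.007 -0.007 0;0 -0.362 0.189 0.008 0.007 -0.007 0;0 -0.362 0.189 0.008 0.007 -0.007 0;0 -0.362 0.189 0.008 0.007 -0.007 0;0 -0.362 0.189 0.008 0.007 -0.007 0;0 -0.362 0.189 0.008 0.007 -0.007 0;0 -0.362 0.189 0.008 0.007 -0.007 0")

```text
t: 31.6
tool_pos: [0.4952, -0.0344, 0.2667]
tool_rot: [-2.516, -1.877, 0.015]
wrist_force: [0.7, 0.9, -1.2]
gripper_width: 0.261
```

Run:
```python
from fk import *
d(((.5125,-.1045,.22),down(-.29)))
```

```text
q [ 0.745  0.297 -0.875  1.883  0.259  1.089 -0.521] pos [ 0.4952 -0.0344  0.2667] F [ 0.7  0.9 -1.2] g 0.261
[-0.062   0.0369  0.0468] [-0.0079  0.006   0.001 ]
```

drive_tool(targets="0 -0.06 0.036 0.01 -0.008 0.006 0;0 -0.06 0.036 0.01 -0.008 0.006 0;0 -0.06 0.036 0.02 -0.008 0.006 0;0 -0.06 0.036 0.04 -0.008 0.006 0;0 -0.06 0.036 0.05 -0.008 0.006 0;0 -0.06 0.036 0.05 -0.008 0.006 0;0 -0.06 0.036 0.05 -0.008 0.006 0")

```text
t: 32.18
tool_pos: [0.5127, -0.0991, 0.2172]
tool_rot: [-2.516, -1.88, -0.001]
wrist_force: [-0.3, -0.3, -1.2]
gripper_width: 0.255
```

Run:
```python
from fk import *
d(((.5125,-.1045,.183),down(-.29)))
```

```text
q [ 0.788  0.395 -0.81   1.888  0.336  1.    -0.456] pos [ 0.5127 -0.0991  0.2172] F [-0.3 -0.3 -1.2] g 0.255
[-0.0052  0.0014  0.0342] [-0.0004 -0.0013  0.0026]
```

drive_tool(targets="0 -0.005 0.001 0 0 0 0.002;0 -0.005 0.001 0.015 0 0 0.002;0 -0.005 0.001 0.03 0 0 0.002;0 -0.005 0.001 0.034 0 0 0.002;0 -0.005 0.001 0.034 0 0 0.002;0 -0.005 0.001 0.034 0 0 0.002")

```text
t: 32.68
tool_pos: [0.5135, -0.1049, 0.1848]
tool_rot: [2.518, 1.876, 0.004]
wrist_force: [-0.3, 0.1, -2.0]
gripper_width: 0.255
```

Run:
```python
from fk import *
d(((.5125,-.1045,.16),down(-.29)))
```

```text
q [ 0.77   0.437 -0.783  1.917  0.379  0.938 -0.484] pos [ 0.5135 -0.1049  0.1848] F [-0.3  0.1 -2. ] g 0.255
[ 0.0001 -0.0011  0.0248] [ 0.0029 -0.0011 -0.0003]
```

drive_tool(targets="0 -0.001 -0.001 0.003 0.003 0 0;0 -0.001 -0.001 0.006 0.003 0 0;0 -0.001 -0.001 0.009 0.003 0 0;0 -0.001 -0.001 0.012 0.003 0 0;0 -0.001 -0.001 0.015 0.003 0 0;0 -0.001 -0.001 0.018 0.003 0 0;0 -0.001 -0.001 0.021 0.003 0 0;0 -0.001 -0.001 0.021 0.003 0 0")

```text
t: 33.35
tool_pos: [0.5113, -0.1057, 0.1622]
tool_rot: [-2.518, -1.875, 0.001]
wrist_force: [-0.1, 0.3, -2.4]
gripper_width: 0.262
```

Run:
```python
from fk import *
d(((.5125,-.1045,.134),down(-.29)))
```

```text
q [ 0.754  0.467 -0.763  1.936  0.406  0.9   -0.506] pos [ 0.5113 -0.1057  0.1622] F [-0.1  0.3 -2.4] g 0.262
[0.0015 0.0009 0.0282] [-0.0024 -0.0009 -0.0007]
```

No side force: the bolt is in the hole. I continue down.

drive_tool(targets="0 0.0005 0.0005 0.004 0 0 0;0 0.0005 0.0005 0.008 0 0 0;0 0.0005 0.0005 0.012 0 0 0;0 0.0005 0.0005 0.016 0 0 0;0 0.0005 0.0005 0.02 0 0 0;0 0.0005 0.0005 0.024 0 0 0;0 0.0005 0.0005 0.027 0 0 0;0 0.0005 0.0005 0.027 0 0 0")

```text
t: 34.02
tool_pos: [0.5119, -0.1056, 0.1352]
tool_rot: [-2.518, -1.875, 0.001]
wrist_force: [-0.2, -3.5, -3.1]
gripper_width: 0.255
```

Run:
```python
from fk import *
d(((.5125,-.1045,.134),down(-.29)))
```

```text
q [ 0.728  0.505 -0.736  1.955  0.445  0.851 -0.538] pos [ 0.5119 -0.1056  0.1352] F [-0.2 -3.5 -3.1] g 0.255
[0.0012 0.0002 0.0012] [-0.0021 -0.0007 -0.0009]
```

drive_tool(targets="0 -0.0005 0 0.001 0 0 0;0 -0.0005 0 0.002 0 0 0;0 -0.0005 0 0.002 0 0 0")

```text
t: 34.27
tool_pos: [0.5121, -0.1058, 0.134]
tool_rot: [-2.519, -1.875, 0.0]
wrist_force: [-2.2, -2.6, 0.2]
gripper_width: 0.258
```

drive_tool(targets="0.5 0 0 0 0 0 0;0.5 0 0 0 0 0 0;0.5 0 0 0 0 0 0;0.5 0 0 0 0 0 0;0.5 0 0 0 0 0 0")

```text
t: 34.68
tool_pos: [0.5125, -0.1054, 0.1342]
tool_rot: [-2.518, -1.876, -0.001]
wrist_force: [-0.2, 0.6, -0.5]
gripper_width: 0.502
```

drive_tool(targets="0.5 0 0 -0.02 0 0 0;0.5 0 0 -0.06 0 0 0;0.5 0 0 -0.1 0 0 0;0.5 0 0 -0.14 0 0 0;0.5 0.04 0 -0.16 0 0 0;0.5 0.08 -0.02 -0.16 0 0 0;0.5 0.12 -0.05 -0.16 0 0 0;0.5 0.16 -0.08 -0.16 0 0 0")

```text
t: 35.35
tool_pos: [0.4889, 0.0514, 0.2949]
tool_rot: [-2.52, -1.875, -0.003]
wrist_force: [0.3, 0.9, -0.4]
gripper_width: 0.505
```

drive_tool(targets="0.5 0.04 -0.01 0 0 0 0;0.5 0.08 -0.02 0 0 0 0;0.5 0.12 -0.03 0 0 0 0;0.5 0.16 -0.04 0 0 0 0;0.5 0.2 -0.05 0 0 0 0;0.5 0.2 -0.05 0 0 0 0;0.5 0.2 -0.05 0 0 0 0")

```text
t: 35.93
tool_pos: [0.497, 0.2591, 0.2945]
tool_rot: [-2.511, -1.883, -0.001]
wrist_force: [-0.2, -0.8, 0.8]
gripper_width: 0.502
```

Run:
```python
from fk import *
d()
for v in("scene","top"): cv2.imwrite(f"pics/{v}12.png",r.snapshot(v))
P=np.array([.4854,.0312])
im=255-cv2.cvtColor(cv2.imread("pics/top12.png"),cv2.COLOR_BGR2GRAY).astype(float)
s=im[211:224,288:302]; w=np.clip(s-np.sort(s.ravel())[-14],0,None); yy,xx=np.mgrid[211:224,288:302]; c=((xx*w).sum()/w.sum(),(yy*w).sum()/w.sum())
n=back("top",c,.154)[0]; print("nozzle az",np.arctan2(*(n[:2]-P)[::-1]).round(4))
# template match: fitted bolt patch from scene0/top0 against both new bolts
for v in("scene","top"):
    a=cv2.imread(f"pics/{v}0.png"); b=cv2.imread(f"pics/{v}12.png"); o=proj(v,(.4854,.0312,.14))[0]; u,w_=o.round().astype(int)
    t=a[w_-9:w_+10,u-8:u+9]
    for nm,h in(("hole1",(.616,-.0138)),("hole2",(.5113,-.1035))):
        e=proj(v,(*h,.14))[0]; x,y=e.round().astype(int); S=b[y-16:y+17,x-15:x+16]
        R_=cv2.matchTemplate(S,t,cv2.TM_CCOEFF_NORMED); _,mx,_,l=cv2.minMaxLoc(R_); f=np.array([x-15+l[0]+8,y-16+l[1]+9])-(np.array([u,w_])-o)
        print(v,nm,"score",round(mx,2),"pixel offset from seated prediction",np.round(f-e,1))
```

```text
q [ 0.183  0.417 -0.933  1.711  0.354  1.195 -1.125] pos [0.497  0.2591 0.2945] F [-0.2 -0.8  0.8] g 0.502
nozzle az -0.859
scene hole1 score 0.9 pixel offset from seated prediction [-0.5  0.7]
scene hole2 score 0.24 pixel offset from seated prediction [4.3 1.2]
top hole1 score 0.85 pixel offset from seated prediction [ 0.  -0.3]
top hole2 score 0.77 pixel offset from seated prediction [-0.9 -1.1]
```

Run:
```python
from fk import *
im=cv2.cvtColor(cv2.imread("pics/scene12.png"),cv2.COLOR_BGR2GRAY); a=cv2.cvtColor(cv2.imread("pics/scene0.png"),cv2.COLOR_BGR2GRAY)
h=(.5113,-.1040)
e=proj("scene",[(*h,.158),(*h,.124),(*h,.118)]).round(1); print("pred grip top, collar top, seat",e.tolist())
u,v=e[1].round().astype(int); 
print("scene hole2 rows",v-24,"cols",u-9); print(im[v-24:v+12,u-9:u+10])
o=proj("scene",[(.4854,.0312,.158),(.4854,.0312,.124)]).round(1); print(o.tolist()); u,v=o[1].round().astype(int); print("fitted"); print(a[v-20:v+12,u-9:u+10])
```

```text
pred grip top, collar top, seat [[260.4, 169.2], [260.9, 179.2], [261.0, 180.9]]
scene hole2 rows 155 cols 252
[[  7   6   2  10   9  37  82 126 137 132 130 131 128 108  96  99 101 102
  103]
 [  9   9   6  10   7   8  18  79 113 130 132 131 133 126 108  98  99 102
  102]
 [  8   7   8   7   7  10  13  22  53 103 129 131 130 132 126 117 105 100
  100]
 [  8   7   7   6   9  16  21  14   0  81 123 130 131 131 131 130 126 114
  112]
 [  5   2  10  15  17  19  19   7   0  85 126 132 128 130 132 132 134 131
  129]
 [  9   9  17  22  20  13  11   3   0  68 124 133 129 128 130 133 131 132
  133]
 [ 15  18  19  18  14  12   5   4   1  53 121 135 131 128 129 130 132 131
  132]
 [ 24  18  10   6   9   6   5   8   0  54 122 136 132 130 131 130 130 131
  134]
 [ 18  13   8   9   9   5  11   6   0  54 122 136 133 132 131 130 129 130
  133]
 [  8   5   7   9   7   8   7   2   0  53 123 137 132 134 132 132 133 131
  131]
 [  5   5   8  13  10  10   4   4   0  53 124 137 132 134 134 134 133 134
  134]
 [  5   7   7   8   1   5   1   0   0  25 118 138 135 132 134 134 134 134
  134]
 [ 12   7  10   6
[... 3860 characters left out ...]
  45  53  59  58  52  45  74 120 133 111 115
  125]
 [126 128  99  97 129 134 119 101  73  60  70  75  96 118 133 116 103 119
  125]
 [126 127 119  79  87 119 136 136 122 116 118 118 130 135 118  81 103 123
  124]
 [127 126 131 104  59  67  95 121 130 127 127 116 111  97  75  94 123 126
  123]
 [126 126 129 126 113  75  52  72  81  80  80  70  62  63  96 125 131 123
  121]
 [126 125 127 129 131 118 107  96  79  73  74  72  94 110 126 129 129 126
  123]
 [124 126 127 127 126 129 130 127 120 117 116 115 124 128 129 128 130 127
  125]
 [125 126 127 127 125 127 127 128 131 131 131 129 126 126 128 127 110 117
  127]
 [125 125 128 128 126 125 125 129 127 127 127 127 125 125 127 130 115 120
  127]]
```

All checks agree, so I hand the job in.

Run:
```python
from plant import r
s=r.state(); print(s["t"],s["wrist_force"]); print(r.job_done())
```

```text
36.0333 [-0.03295696 -1.34267104 -0.72300546]
the job is handed in; nothing more can be done
None
```

I drove the drift pin down hole 2 until it seated on the cover and put one loose bolt home in hole 1. I then drew the pin out, stood it in the tool pot and put the other bolt home in hole 2. The job was handed in at 36 s of the 72 s allowed, and no verdict was reported.

- **Bolts:** The last images put both collars at the seated height and upright, within about 1 pixel (2 to 3 mm) of prediction.
- **Cover:** It has turned about 0.071 rad since the start, against an estimated starting angle of 0.073 rad. That leaves it in line to about 0.01 rad.
- **Pin:** It leans in the pot, tip down, with its handle over the far rim as predicted. I last checked it before placing the second bolt.
- **Disagreement:** The automatic image match for the hole 2 bolt scored low in the scene camera (0.24), probably because the black case is behind it. Comparing it by hand with the fitted bolt showed it seated.
- **Limits:** All 12 picture views were used up after the first bolt, so later checks were by numbers only. I did not measure the bottles, beaker, weight, brush or spatula at the end. The arm's path kept clear of them, and the wrist force readings, taken after each move, stayed under about 10 N.

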